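# Clear a jammed part carrier from a pad printer's feed chute

### The arm

A 6-joint arm with a two-finger parallel gripper is mounted at the origin on the work surface. World frame = base frame: x ahead of the robot, y to its left, z up, the work surface at z = 0. Lengths are in m, angles in rad, forces in N, time in s.
With the tool pointing down it reaches from about 0.425 to 0.95 m from the base axis. Payload 3.5 kg.
Tool frame: the origin (TCP) lies between the finger pads; the fingertips stand 11 mm ahead of it and the grasp point (between the pads) lies 8 mm behind it (ctrl.tcp_to_tips is the distance from the TCP to the fingertips, in m); z points along the fingers, y is the direction in which the jaws open and shut (so a half turn about z gives the same grasp; the last joint's range is limited). The gripper opens to 85 mm and grips with 20 to 120 N. Pads are 22 mm wide; open, the fingers measure 114 mm over their backs; the gripper's body (76 mm by 85 mm) begins 54 mm behind the grasp point. The pads swing forward as they close: fully open they stand 13 mm farther back than shut.
Start: joints at [1.133, 0.286, 1.577, -0, 1.279, -0.15], TCP at [0.192, 0.647, 0.242] pointing down, gripper open.
Joint ranges: [-2.77, 2.77], [-0.9, 2.22], [0.21, 2.48], [-1.53, 4.67], [0.24, 2.81], [-2.84, 2.84]. Speed limits (rad/s): [2.79, 2.79, 3.14, 3.14, 3.14, 3.14].

### API

Orientations are given as a unit quaternion [x, y, z, w].
In Python, from plant import monitor, vision, workorder, ctrl gives the robot as it stands.
- The arm moves only by the tool jog_arm, never from a script. Its argument "series" is a list of rows, each a list of 4 numbers: the shift along the tool's x, y, z in m, then the turn about the tool's z in rad. In form: [[tx, ty, tz, spin], ...]. A call has exactly 8 rows; each row shifts and turns the pose as measured when the row begins, along the tool's axes as they then stand; what a row does not reach is not made up. A row lasts 1/12 s, in which the tool goes at most 41.7 mm and 7.16 degrees, less where a joint would pass 70% of its speed; a pose out of reach is approached as far as the arm can. A call is refused whole if a number of a shift passes 0.0417 or a number of a turn 0.125, either way. A call with a gripper value outside its range is refused whole. "grip" is the finger opening in m, from 0 to 0.0854, set as the call begins (left out, the last holds). The fingers move at their own pace and stop on an object; "grip_force" is the grip in N (left out, the last holds). Time passes only in rows, so rows that do not move let the fingers close, or fill a call up. It gives the time, the measured TCP pose, the force and the opening at its end, in the units of the state.
- monitor.get_state(): the state, without advancing time (a new reading comes with each control period).
- vision.read_camera(name): name is "side" or "top"; returns the picture (480x640x3 uint8, red, green, blue); there is no depth.
- vision.get_calibration(name): a dict with "vfov" (degrees; the focal length in pixels is half the picture's height over the tangent of half this angle, whatever the lens; pixels are square), "cx", "cy" (the principal point, pixels), "R" (3x3) and "t" (3): a world point X has camera coordinates R X + t. Camera axes: x right, y down, z forward; pixel columns grow to the right and rows downward; lengths in m; the calibration is good to about 2 mm. A picture is of the moment at which its call begins. get_calibration takes no time and is no camera call.
- workorder.sign_off(): hands the job in, once; it reports no verdict.
The state is a dict: "time": time; "qpos": joint angles; "dq": joint speeds; "joint_efforts": joint torques, N m; "eef_pos": TCP position; "tcp_rot": TCP orientation; "contact_force": force on the tool from outside, world axes, zero at the start; "wrist_torque": the same for the moment, N m; "opening": opening from 0.0 (shut) to 1.0 (fully open).
Only numpy, scipy, OpenCV 4.12 (cv2) and the standard library are available. Lean on these libraries where they do the work, as an engineer would, in place of code of your own. Each camera call takes 0.05 s, during which the arm holds its last target.

### The job

A part carrier has jammed under the lips of the sloping feed chute. With shut fingers in the slot below it, push it back up the chute until it comes to rest against the end block and so is clear of the lips, without ramming it; then lift it out of the chute square to the chute's floor and set it down flat in the black tray (do not drop it), letting go of it there. Leave the other things on the table where they are.

Things in the scene. Friction and masses are not known exactly. Their poses are not given: they have to be found in the camera images.
- chute: Fixed sloping steel feed chute, 380 x 112 mm. Its frame tilts with it: x uphill along the floor (0.26 rad above level), y across, z square to the floor; origin on the floor's surface, centre line, 100 mm above the table. Friction holds the carrier wherever it is left on the slope. Harmed if the carrier is pressed on any part of it with more than 50 N. All positions in these notes are in its frame
- slot (a point): Point on the chute's floor at x = -110 mm, y = 0, where shut fingers can go down below the carrier. Floor runs x = -145 (closed by a wall 30 mm high) to 235 mm. Side walls, 100 mm apart, 13 mm high, end at x = 35. Two lips overhang the carrier's base from z = 13 to 38 mm; the slot between them, 56 mm wide (y = -28 to 28), is open above. Under them the carrier slides but cannot be lifted
- gate_zero (a point): Point on the floor at x = 130 mm. Lips and end block are one gate, clamped at a setting g of 0 to 50 mm, different each time and not reported: feel (or see) it. Lips span x = -125+g to 35+g mm; the end block's face is at x = 130+g, its top at z = 38. Only with its uphill end within about 4 mm of the block (middle at x = 85+g mm) is the carrier clear of the lips
- plunger_tip (a point): Sprung plunger in the +y side wall at x = -15 mm (this point is on the wall's inner face, at floor height). It presses on the carrier's side and jams it: pushing uphill takes 6 to 13 N until the tail is past it (carrier's middle beyond about x = 40 mm), then 1 to 4 N until the end block stops it. Beside the carrier's place at the end block are only strips 8 mm high at y = +-59 mm
- carrier_mid (a point): Centre of the jammed carrier, 17 mm above its underside; x its long axis, z its upward normal. Aluminium base plate 90 long x 96 wide x 10 mm, on it a grey block 88 long x 40 wide x 24 mm high (34 mm overall) with a brass disc on top. Starts flat on the chute's floor, square with it, its middle at x = -30 to 0 mm, y = -2 mm. 0.2 to 0.45 kg
- carrier: The same carrier, origin at the centre of its underside. Between the lips only 8 mm are free beside its block, too little for a finger; once clear of the lips, grip the block across its 40 mm width, fingertips some 5 mm above the base plate so as not to press it down. Lift it square to the chute's floor: straight up it would catch on the end block
- tray: Black open tray on the table, 190 mm (its x) by 170 mm (its y) outside, walls 5 mm thick and 30 mm high, floor about 5 mm thick. The origin is under its centre, at table height
- tray_in (a point): Centre of the tray's inner floor, on its surface
- tin: Ink tin, 90 mm across and 110 mm high, behind the chute; origin at its foot; to be left alone
- thinner: Bottle, 64 mm across and 170 mm high, at the back; origin at its foot; to be left alone
- pad: Spare printing pad, a 60 mm high dome on a wooden disc 90 mm across; origin at its foot; to be left alone
- cap0: Open aluminium cap, 64 mm across and 24 mm high; origin at its foot; to be left alone
- cap1: A second such cap; to be left alone
- spare: Another carrier like the jammed one, lying level on the table at the back; origin at the centre of its underside; to be left alone
Not all that is in view belongs to the job. What is shaped like the carrier but green or orange is not meant.

How it is judged:
By the outcome, as a careful person would: the job done as asked, in the order asked, and still so for the second after the job is handed in, with the robot touching nothing.
It also fails if it takes over 64 s, if anything falls off the work surface, if the arm or the gripper's body presses on something with over 40 N, if the wrist force passes 120 N, or if a joint passes its speed limit or range.

## Working session

There is one attempt and no reset: what is moved stays moved. The work goes in short steps, Python scripts to look and compute and a tool call to move; the robot and the scene stay as the last step left them, time stands still between calls to the robot, and variables do not carry over. Pictures are saved under pics/ and viewed, and the job is handed in when it is done.

Besides the shell and the picture viewer there is one more tool, called after "Request:" as name(argument=value, ...) on one line, values as JSON. jog_arm: Moves the arm, as the interface text tells. Its arguments: {"type":"object","properties":{"series":{"type":"array","items":{"type":"array","items":{"type":"number"}}},"grip":{"type":"number"},"grip_force":{"type":"number"}},"required":["series"]}

```bash
mkdir -p pics; ls
python3 - <<'E'
from plant import monitor, vision, workorder, ctrl
import cv2
print(monitor.get_state(), ctrl.tcp_to_tips)
for n in("side","top"):
    print(n,vision.get_calibration(n))
    cv2.imwrite(f"pics/{n}0.png",vision.read_camera(n)[:,:,::-1])
E
```

```text
pics
{'time': 0.0, 'qpos': array([ 1.13301770e+00,  2.87226821e-01,  1.57819205e+00,  3.08128781e-06,
        1.27858526e+00, -1.50002028e-01]), 'dq': array([-0.00022405,  0.00120009,  0.00113461,  0.00019229,  0.00101273,
        0.00122877]), 'joint_efforts': array([-1.71691969e-03, -4.05988312e+01, -2.92622817e+01, -2.77174995e-04,
        5.88488707e-03, -1.43672440e-05]), 'eef_pos': array([0.19127955, 0.6466696 , 0.24089822]), 'tcp_rot': array([ 1.43392641e-01,  9.89665144e-01, -1.15361766e-03, -3.50688432e-04]), 'contact_force': array([ 0.14183001,  0.18614568, -0.31130476]), 'wrist_torque': array([-0.02432921, -0.00651022, -0.00782177]), 'opening': 1.0017021063536464} 0.011
side {'vfov': 44.038341472056736, 'cx': 326.73046306506234, 'cy': 248.7950942459785, 'R': array([[ 0.86311049, -0.50456821,  0.02124165],
       [-0.25045776, -0.46419743, -0.84958323],
       [ 0.43853301,  0.72796406, -0.52702669]]), 't': array([-0.44514959,  0.26496133,  1.18778749])}
top {'vfov': 46.23573324999321, 'cx': 312.09526074901277, 'cy': 239.506508772508, 'R': array([[-0.02223631, -0.99948104, -0.02330676],
       [-0.99778718,  0.02364769, -0.06214128],
       [ 0.06266018,  0.02187339, -0.9977952 ]]), 't': array([0.08289526, 0.57707497, 1.31859748])}
```

View pics/side0.png

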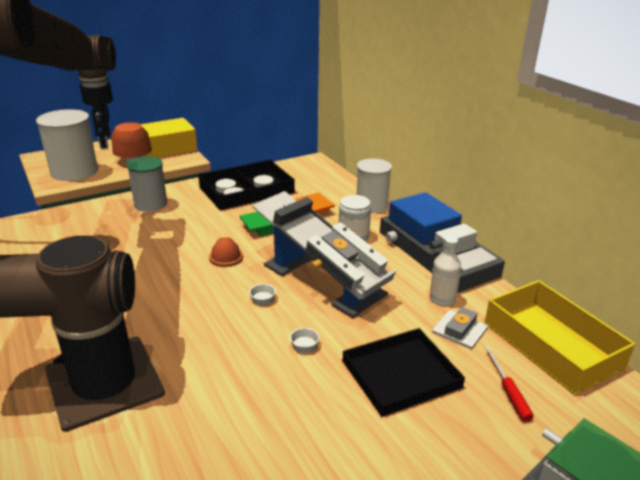

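View pics/top0.png

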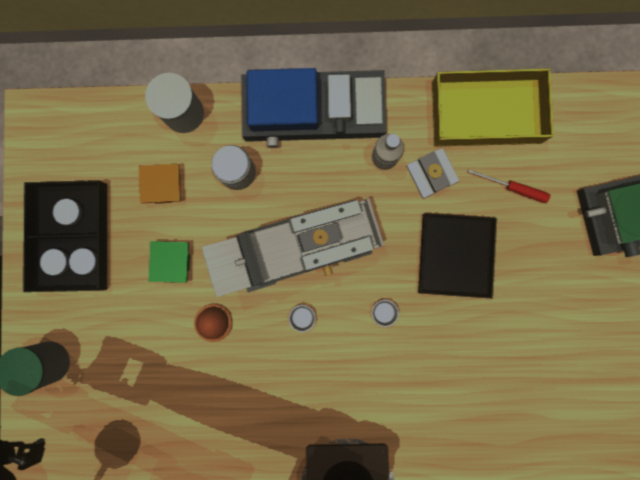

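Run:
```python
import cv2
a=cv2.imread("pics/top0.png")[190:310,195:395]
cv2.imwrite("pics/topz.png",cv2.resize(a,None,fx=4,fy=4,interpolation=2))
a=cv2.imread("pics/side0.png")[180:330,245:405]
cv2.imwrite("pics/sidez.png",cv2.resize(a,None,fx=4,fy=4,interpolation=2))
```

```text
(no output)
```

View pics/topz.png

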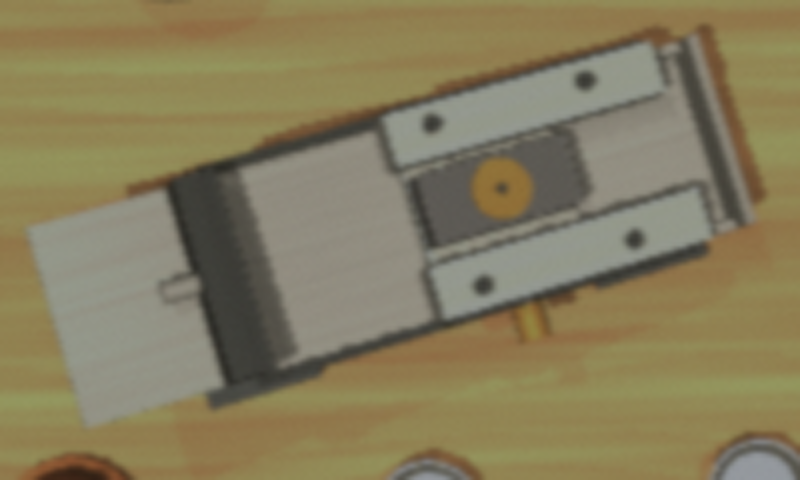

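View pics/sidez.png

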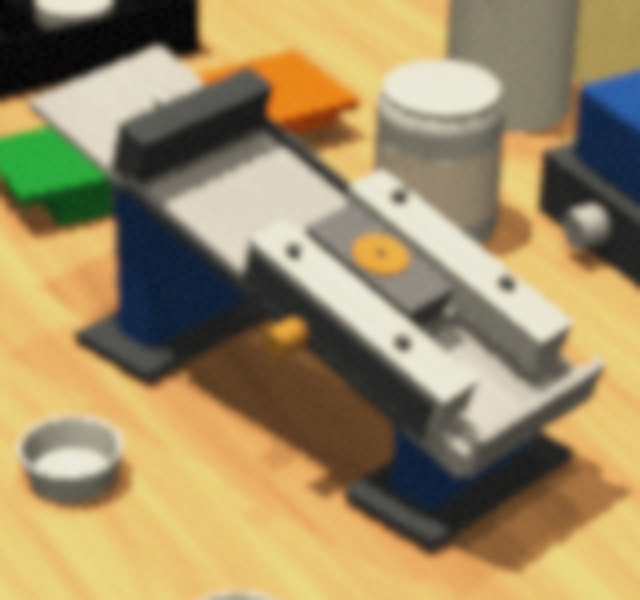

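```bash
cat > h.py <<'E'
import cv2, numpy as np
from plant import monitor, vision, workorder, ctrl
def P(n):
    c=vision.get_calibration(n); f=240/np.tan(np.radians(c['vfov']/2))
    K=np.array([[f,0,c['cx']],[0,f,c['cy']],[0,0,1]])
    return K@np.c_[c['R'],c['t']], K, np.array(c['R']), np.array(c['t'])
def tri(pt,ps):
    X=cv2.triangulatePoints(P('top')[0],P('side')[0],np.float64(pt).reshape(2,1),np.float64(ps).reshape(2,1))[:,0]
    X=X[:3]/X[3]
    e=[np.linalg.norm((lambda q:q[:2]/q[2])(P(n)[0]@np.r_[X,1])-p) for n,p in(('top',pt),('side',ps))]
    return X,max(e)
def ray(n,p,z):
    _,K,R,t=P(n); d=R.T@np.linalg.solve(K,np.r_[p,1]); c=-R.T@t
    return c+d*(z-c[2])/d[2]
def unz(p,o): return (np.array(p)+.5)/4-.5+np.array(o)
def darkspot(img,p,r=4):
    g=cv2.cvtColor(img,cv2.COLOR_BGR2GRAY).astype(float); x,y=np.round(p).astype(int)
    w=g[y-r:y+r+1,x-r:x+r+1]; w=np.clip(np.percentile(w,60)-w-10,0,None)
    yy,xx=np.mgrid[y-r:y+r+1,x-r:x+r+1]; w=w*(np.hypot(xx-p[0],yy-p[1])<r)
    return np.array([(w*xx).sum(),(w*yy).sum()])/w.sum()
def orange(img,p,r=12):
    h=cv2.cvtColor(img,cv2.COLOR_BGR2HSV); m=cv2.inRange(h,(8,110,60),(28,255,255))
    x,y=np.round(p).astype(int); k=np.zeros_like(m); k[y-r:y+r,x-r:x+r]=m[y-r:y+r,x-r:x+r]
    k=cv2.morphologyEx(k,cv2.MORPH_CLOSE,np.ones((3,3)))
    M=cv2.moments(k,True); return np.array([M['m10'],M['m01']])/M['m00'],M['m00']
E
python3 - <<'E'
from h import *
np.set_printoptions(precision=4,suppress=True)
T=cv2.imread("pics/top0.png");S=cv2.imread("pics/side0.png")
ot=(195,190);os=(245,180)
dt,a1=orange(T,unz((502,188),ot));ds,a2=orange(S,unz((381,254),os))
D,e=tri(dt,ds);print("disc",dt,a1,ds,a2,D,e)
sc={}
for n,t,s in(("A",(432,123),(400,197)),("B",(585,80),(508,284)),("C",(484,285),(293,250)),("D",(634,239),(403,343))):
    pt=darkspot(T,unz(t,ot));ps=darkspot(S,unz(s,os),3.5 and 3)
    sc[n],e=tri(pt,ps);print(n,unz(t,ot),pt,unz(s,os),ps,sc[n],e)
U={}
for n,t,s in(("-y",(27,228),(160,45)),("+y",(86,426),(32,103))):
    U[n],e=tri(unz(t,ot),unz(s,os));print("upper",n,U[n],e)
M=sum(sc.values())/4;print("screwmid",M)
ax=(sc['A']-sc['B']+sc['C']-sc['D'])/2;ay=(sc['C']-sc['A']+sc['D']-sc['B'])/2
print(ax,np.linalg.norm(ax),"yaw",np.arctan2(ax[1],ax[0]),"tilt",np.arctan2(ax[2],np.hypot(*ax[:2])),ay,np.linalg.norm(ay),"yawy",np.arctan2(ay[1],ay[0])+np.pi/2)
e=U['+y']-U['-y'];print("upper width",np.linalg.norm(e),"yaw",np.arctan2(e[1],e[0])+np.pi/2)
for n in U: print(n, U[n])
E
```

```text
disc [319.929  236.7541] 183.0 [339.6271 243.1441] 118.0 [0.5774 0.05   0.1301] 0.04639216774376583
A [302.625 220.375] [302.5874 220.409 ] [344.625 228.875] [344.5648 228.5483] [0.6131 0.0866 0.1419] 0.03584289614736304
B [340.875 209.625] [340.8298 209.6948] [371.625 250.625] [371.2699 250.4556] [0.6369 0.0026 0.1181] 0.06911284701038624
C [315.625 260.875] [315.4427 260.8663] [317.875 242.125] [317.9379 242.4101] [0.5245 0.0609 0.1415] 0.18697174842898862
D [353.125 249.375] [353.2201 249.3834] [345.375 265.375] [345.2012 265.3822] [ 0.5486 -0.0223  0.1179] 0.062267672194619934
upper -y [0.5601 0.3031 0.1614] 0.06747931385063914
upper +y [0.4543 0.2733 0.158 ] 0.022604161861920907
screwmid [0.5808 0.032  0.1298]
[-0.024   0.0836  0.0237] 0.0901270363560255 yaw 1.8499334437109247 tilt 0.2661303643910934 [-0.0884 -0.0253 -0.0002] 0.09196800370940308 yawy -1.292235390747777
upper width 0.11000308385121683 yaw -1.2966781373976786
-y [0.5601 0.3031 0.1614]
+y [0.4543 0.2733 0.158 ]
```

```bash
cat >> h.py <<'E'
TH=.26; YAW=1.849; O=np.array([.5696,.0698,.1])
u=np.array([np.cos(YAW),np.sin(YAW),0]); v=np.array([-u[1],u[0],0])
EX=np.cos(TH)*u+np.array([0,0,np.sin(TH)]); EZ=-np.sin(TH)*u+np.array([0,0,np.cos(TH)])
def c2w(x,y,z): return O+x*EX+y*v+z*EZ
def w2c(p): d=np.asarray(p)-O; return np.array([d@EX,d@v,d@EZ])
def pose():
    s=monitor.get_state(); from scipy.spatial.transform import Rotation as R
    M=R.from_quat(s['tcp_rot']).as_matrix(); return s,np.array(s['eef_pos']),M
def plan(tp,tyaw,n,spin=True):
    s,p,M=pose(); y=np.arctan2(M[1,0],M[0,0]); dy=(tyaw-y+np.pi)%(2*np.pi)-np.pi
    print("at",p,"yaw",y,"delta",tp-p,"dyaw",dy)
    st=(tp-p)/n
    for i in range(n):
        a=y+dy*i/n; X=np.array([np.cos(a),np.sin(a),0]);Y=np.array([np.sin(a),-np.cos(a),0])
        print([round(st@X,4),round(st@Y,4),round(-st[2],4),round(-dy/n,3)],end=", " if (i+1)%8 else "\n")
E
python3 - <<'E'
from h import *
np.set_printoptions(precision=4,suppress=True)
T=cv2.imread("pics/top0.png");S=cv2.imread("pics/side0.png")
R={}
for n,I,c in(("top",T,(458,255)),("side",S,(403,370))):
    g=cv2.cvtColor(I,cv2.COLOR_BGR2GRAY); m=(g<55).astype(np.uint8)*255
    k,l,st,ce=cv2.connectedComponentsWithStats(m); i=l[c[1],c[0]]
    C=max(cv2.findContours((l==i).astype(np.uint8),0,2)[0],key=cv2.contourArea)
    q=cv2.approxPolyDP(cv2.convexHull(C),6,True)[:,0]; print(n,st[i],q, cv2.minAreaRect(C)); R[n]=q
for p in R['top']: print(p,ray('top',p,.03))
for p in R['side']: print(p,ray('side',p,.03))
for x,z in((-110,0),(85+14,0)): print(c2w(x/1e3,0,z))
s,p,M=pose(); print(M)
print("block face guess, screw:",)
E
```

```text
top [ 418  213   78   85 5919] [[423 214]
 [495 218]
 [491 297]
 [418 291]] ((457.0657958984375, 254.90396118164062), (74.18658447265625, 80.69487762451172), 3.4336304664611816)
side [ 343  330  121   86 6387] [[419 330]
 [463 377]
 [462 387]
 [381 415]
 [344 352]] ((403.1871032714844, 369.5345458984375), (73.99848937988281, 107.97738647460938), 70.70995330810547)
[423 214] [ 0.6321 -0.1932  0.03  ]
[495 218] [ 0.6185 -0.361   0.03  ]
[491 297] [ 0.4342 -0.344   0.03  ]
[418 291] [ 0.4518 -0.1753  0.03  ]
[419 330] [ 0.6285 -0.2058  0.03  ]
[463 377] [ 0.6154 -0.3639  0.03  ]
[462 387] [ 0.5952 -0.3839  0.03  ]
[381 415] [ 0.4166 -0.3656  0.03  ]
[344 352] [ 0.4472 -0.187   0.03  ]
[ 0.5988 -0.0324  0.0717]
[0.5433 0.1618 0.1255]
[[-0.9589  0.2838 -0.0009]
 [ 0.2838  0.9589 -0.0019]
 [ 0.0003 -0.0021 -1.    ]]
block face guess, screw:
```

Run:
```python
from h import *
plan(np.array([.599,-.032,.23]),YAW,24)
```

```text
at [0.19131104 0.64672071 0.24107167] yaw 2.8538088814060245 delta [ 0.40768896 -0.67872071 -0.01107167] dyaw -1.0048088814060243
[np.float64(-0.0243), np.float64(-0.0223), np.float64(0.0005), np.float64(0.042)], [np.float64(-0.0252), np.float64(-0.0213), np.float64(0.0005), np.float64(0.042)], [np.float64(-0.0261), np.float64(-0.0202), np.float64(0.0005), np.float64(0.042)], [np.float64(-0.0269), np.float64(-0.0191), np.float64(0.0005), np.float64(0.042)], [np.float64(-0.0277), np.float64(-0.0179), np.float64(0.0005), np.float64(0.042)], [np.float64(-0.0284), np.float64(-0.0168), np.float64(0.0005), np.float64(0.042)], [np.float64(-0.0291), np.float64(-0.0156), np.float64(0.0005), np.float64(0.042)], [np.float64(-0.0297), np.float64(-0.0143), np.float64(0.0005), np.float64(0.042)]
[np.float64(-0.0303), np.float64(-0.0131), np.float64(0.0005), np.float64(0.042)], [np.float64(-0.0308), np.float64(-0.0118), np.float64(0.0005), np.float64(0.042)], [np.float64(-0.0313), np.float64(-0.0105), np.float64(0.0005), np.float64(0.042)], [np.float64(-0.0317), np.float64(-0.0092), np.float64(0.00
[... 308 characters left out ...]
.0038), np.float64(0.0005), np.float64(0.042)]
[np.float64(-0.0329), np.float64(-0.0024), np.float64(0.0005), np.float64(0.042)], [np.float64(-0.033), np.float64(-0.001), np.float64(0.0005), np.float64(0.042)], [np.float64(-0.033), np.float64(0.0004), np.float64(0.0005), np.float64(0.042)], [np.float64(-0.0329), np.float64(0.0018), np.float64(0.0005), np.float64(0.042)], [np.float64(-0.0328), np.float64(0.0031), np.float64(0.0005), np.float64(0.042)], [np.float64(-0.0327), np.float64(0.0045), np.float64(0.0005), np.float64(0.042)], [np.float64(-0.0325), np.float64(0.0059), np.float64(0.0005), np.float64(0.042)], [np.float64(-0.0322), np.float64(0.0072), np.float64(0.0005), np.float64(0.042)]
```

Request:
jog_arm(series=[[-0.024,-0.022,0,0.042],[-0.025,-0.021,0,0.042],[-0.026,-0.02,0,0.042],[-0.027,-0.019,0,0.042],[-0.028,-0.018,0,0.042],[-0.028,-0.017,0,0.042],[-0.029,-0.016,0,0.042],[-0.03,-0.014,0,0.042]], grip=0, grip_force=40)

```text
time: 0.77
eef_pos: [0.3248, 0.4139, 0.2346]
tcp_rot: [0.309, 0.951, -0.005, -0.002]
contact_force: [0.2, -0.1, 0.3]
opening: 0.002
```

Request:
jog_arm(series=[[-0.03,-0.013,0,0.042],[-0.031,-0.012,0,0.042],[-0.031,-0.01,0,0.042],[-0.032,-0.009,0,0.042],[-0.032,-0.008,0,0.042],[-0.032,-0.006,0,0.042],[-0.033,-0.005,0,0.042],[-0.033,-0.004,0,0.042]])

```text
time: 1.43
eef_pos: [0.4599, 0.1731, 0.232]
tcp_rot: [0.471, 0.882, -0.007, -0.003]
contact_force: [1.6, 0.5, 0.4]
opening: 0.003
```

```bash
sed -i 's/round(st@X,4),round(st@Y,4),round(-st\[2\],4),round(-dy\/n,3)/float(round(st@X,4)),float(round(st@Y,4)),float(round(-st[2],4)),float(round(-dy\/n,3))/' h.py
python3 - <<'E'
from h import *
print(pose()[0]['contact_force'])
plan(np.array([.599,-.032,.22]),YAW,16)
E
```

```text
[1.63379058 0.5207296  0.35275427]
at [0.45990689 0.17305226 0.23200027] yaw 2.1615738366544037 delta [ 0.13909311 -0.20505226 -0.01200027] dyaw -0.31257383665440397
[-0.0155, 0.0001, 0.0008, 0.02], [-0.0155, 0.0004, 0.0008, 0.02], [-0.0155, 0.0007, 0.0008, 0.02], [-0.0155, 0.001, 0.0008, 0.02], [-0.0154, 0.0013, 0.0008, 0.02], [-0.0154, 0.0016, 0.0008, 0.02], [-0.0154, 0.0019, 0.0008, 0.02], [-0.0153, 0.0022, 0.0008, 0.02]
[-0.0153, 0.0025, 0.0008, 0.02], [-0.0152, 0.0028, 0.0008, 0.02], [-0.0152, 0.0031, 0.0008, 0.02], [-0.0151, 0.0034, 0.0008, 0.02], [-0.015, 0.0037, 0.0008, 0.02], [-0.015, 0.004, 0.0008, 0.02], [-0.0149, 0.0043, 0.0008, 0.02], [-0.0148, 0.0046, 0.0008, 0.02]
```

Request:
jog_arm(series=[[-0.031,0.001,0.001,0.04],[-0.031,0.002,0.001,0.04],[-0.031,0.003,0.001,0.04],[-0.031,0.004,0.001,0.04],[-0.031,0.005,0.001,0.04],[-0.03,0.006,0.001,0.04],[-0.03,0.007,0.001,0.04],[-0.03,0.008,0.001,0.04]])

```text
time: 2.1
eef_pos: [0.6, -0.0462, 0.2201]
tcp_rot: [0.613, 0.79, -0.008, -0.004]
contact_force: [-1.1, 1.2, -0.0]
opening: 0.002
```

Run:
```python
from h import *
np.set_printoptions(precision=4,suppress=True)
s,p,M=pose();print(M,w2c(p))
plan(np.array([.599,-.032,.15]),YAW,8)
for n in("side","top"): cv2.imwrite(f"pics/{n}1.png",vision.read_camera(n)[:,:,::-1])
a=cv2.imread("pics/side1.png")[130:330,245:405]
cv2.imwrite("pics/sidez1.png",cv2.resize(a,None,fx=3,fy=3,interpolation=2))
```

```text
[[-0.2487  0.9684 -0.017 ]
 [ 0.9686  0.2486 -0.0082]
 [-0.0037 -0.0185 -0.9998]] [-0.085   0.0026  0.1469]
at [ 0.6    -0.0462  0.2201] yaw 1.8221484398416772 delta [-0.001   0.0142 -0.0701] dyaw 0.026851560158323018
[0.0017, 0.0003, 0.0088, -0.003], [0.0017, 0.0003, 0.0088, -0.003], [0.0017, 0.0003, 0.0088, -0.003], [0.0017, 0.0003, 0.0088, -0.003], [0.0017, 0.0003, 0.0088, -0.003], [0.0017, 0.0003, 0.0088, -0.003], [0.0017, 0.0004, 0.0088, -0.003], [0.0017, 0.0004, 0.0088, -0.003]
```

View pics/sidez1.png

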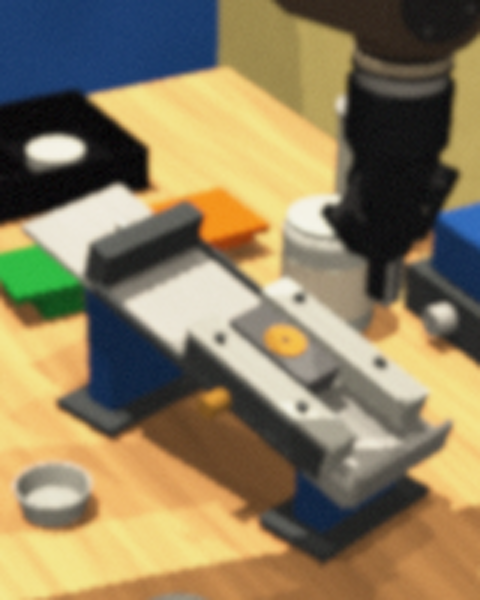

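Request:
jog_arm(series=[[0.002,0,0.012,-0.004],[0.002,0,0.012,-0.004],[0.002,0,0.012,-0.004],[0.002,0,0.012,-0.004],[0.002,0,0.012,-0.004],[0.002,0.001,0.012,-0.004],[0.002,0.001,0.012,-0.003],[0,0,0.01,0]])

```text
time: 2.87
eef_pos: [0.5935, -0.0291, 0.1149]
tcp_rot: [0.6, 0.8, -0.009, -0.006]
contact_force: [-0.4, 0.3, -0.3]
opening: -0.003
```

Run:
```python
from h import *
np.set_printoptions(precision=4,suppress=True)
s,p,M=pose();print(M,w2c(p),w2c(p+.011*M[:,2]))
plan(np.array([.599,-.032,.093]),YAW,8)
```

```text
[[-0.2802  0.9597 -0.0207]
 [ 0.96    0.2801 -0.0073]
 [-0.0012 -0.0219 -0.9998]] [-0.0945  0.0042  0.0405] [-0.0973  0.0044  0.0299]
at [ 0.5935 -0.0291  0.1149] yaw 1.8547613778981307 delta [ 0.0055 -0.0029 -0.0219] dyaw -0.005761377898130693
[-0.0005, 0.0006, 0.0027, 0.001], [-0.0005, 0.0006, 0.0027, 0.001], [-0.0005, 0.0006, 0.0027, 0.001], [-0.0005, 0.0006, 0.0027, 0.001], [-0.0005, 0.0006, 0.0027, 0.001], [-0.0005, 0.0006, 0.0027, 0.001], [-0.0005, 0.0006, 0.0027, 0.001], [-0.0005, 0.0006, 0.0027, 0.001]
```

Request:
jog_arm(series=[[0,0.001,0.003,0],[0,0.001,0.003,0],[0,0.001,0.003,0],[0,0.001,0.003,0],[0,0.001,0.003,0],[0,0.001,0.003,0],[0,0,0.002,0],[0,0,0,0]])

```text
time: 3.53
eef_pos: [0.5993, -0.0272, 0.0907]
tcp_rot: [0.6, 0.8, -0.01, -0.007]
contact_force: [-0.8, -0.7, -0.3]
opening: -0.007
```

```bash
cat > st.py <<'E'
from h import *
np.set_printoptions(precision=4,suppress=True)
s,p,M=pose();t=p+.011*M[:,2]
print("t",round(s['time'],2),"tcp",p,"z",M[:,2],"tip_c",w2c(t),"tip uphill corner",w2c(t+.011*M[:,0]))
f=s['contact_force'];print("F chute x,y,z",f@EX,f@v,f@EZ,"yaw",np.arctan2(M[1,0],M[0,0]),"open",s['opening'])
E
python3 st.py
```

```text
t 3.53 tcp [ 0.5993 -0.0272  0.0907] z [-0.0222 -0.0071 -0.9997] tip_c [-0.1032 -0.0017  0.0065] tip uphill corner [-0.0926 -0.0016  0.0037]
F chute x,y,z -0.5515350404436496 0.9583881370280601 -0.21196762768023886 yaw 1.855276221594832 open -0.0074422869427009306
```

Request:
jog_arm(series=[[0.003,0,-0.001,0],[0.003,0,-0.001,0],[0.003,0,-0.001,0],[0.003,0,-0.001,0],[0.003,0,-0.001,0],[0.003,0,-0.001,0],[0.002,0,-0.001,0],[0.002,0,-0.001,0]])

```text
time: 4.2
eef_pos: [0.5934, -0.004, 0.101]
tcp_rot: [0.6, 0.8, -0.009, -0.006]
contact_force: [-0.7, 0.6, -0.8]
opening: -0.002
```

```bash
python3 st.py
```

```text
t 4.2 tcp [ 0.5934 -0.004   0.101 ] z [-0.0198 -0.0075 -0.9998] tip_c [-0.0775 -0.0024  0.0102] tip uphill corner [-0.0669 -0.0023  0.0074]
F chute x,y,z 0.5868218127352588 0.5258200821898432 -0.9513173240666049 yaw 1.8550244024457552 open -0.0022234308382483546
```

Request:
jog_arm(series=[[0.002,0,-0.0005,0],[0.002,0,-0.0005,0],[0.002,0,-0.0005,0],[0.002,0,-0.0005,0],[0.002,0,-0.0005,0],[0.002,0,-0.0005,0],[0.002,0,-0.0005,0],[0.002,0,-0.0005,0]])

```text
time: 4.87
eef_pos: [0.5928, -0.001, 0.1028]
tcp_rot: [0.598, 0.802, -0.016, 0.009]
contact_force: [2.5, -6.6, -3.6]
opening: 0.002
```

```bash
python3 st.py
```

```text
t 4.87 tcp [ 0.5928 -0.001   0.1028] z [-0.0057 -0.0368 -0.9993] tip_c [-0.0744 -0.0027  0.0113] tip uphill corner [-0.0639 -0.0025  0.0081]
F chute x,y,z -7.69558346845465 -0.6085811114336663 -1.723971787962211 yaw 1.8608125000387075 open 0.0022166143355462457
```

Request:
jog_arm(series=[[0.003,0,-0.0008,0],[0.003,0,-0.0008,0],[0.003,0,-0.0008,0],[0.003,0,-0.0008,0],[0.003,0,-0.0008,0],[0.003,0,-0.0008,0],[0.003,0,-0.0008,0],[0.003,0,-0.0008,0]])

```text
time: 5.53
eef_pos: [0.593, -0.0009, 0.1055]
tcp_rot: [0.595, 0.803, -0.029, 0.031]
contact_force: [4.2, -9.1, -4.1]
opening: 0.002
```

```bash
python3 st.py
```

```text
t 5.53 tcp [ 0.593  -0.0009  0.1055] z [ 0.0158 -0.0836 -0.9964] tip_c [-0.0743 -0.003   0.0141] tip uphill corner [-0.0639 -0.0028  0.0104]
F chute x,y,z -10.660139521024592 -1.5178537222396893 -1.3788399577641977 yaw 1.867192048071463 open 0.001997718771423571
```

Request:
jog_arm(series=[[0.007,0,-0.0018,0],[0.007,0,-0.0018,0],[0.007,0,-0.0018,0],[0.007,0,-0.0018,0],[0.007,0,-0.0018,0],[0.006,0,-0.0018,0],[0.006,0,-0.0018,0],[0.006,0,-0.0018,0]])

```text
time: 6.2
eef_pos: [0.5905, 0.0089, 0.1107]
tcp_rot: [0.587, 0.805, -0.051, 0.071]
contact_force: [7.3, -16.2, -8.3]
opening: 0.001
```

```bash
python3 st.py
```

```text
t 6.2 tcp [0.5905 0.0089 0.1107] z [ 0.0535 -0.166  -0.9847] tip_c [-0.064  -0.0034  0.0169] tip uphill corner [-0.054  -0.003   0.0122]
F chute x,y,z -19.143515215962786 -2.5656460038925637 -3.467557817361524 yaw 1.8816075260098957 open 0.0012982958880511884
```

```bash
cat >> st.py <<'E'
print("EX in tool",EX@M,"EZ in tool",EZ@M,"pitch(+ = toward -EZ at .26)",np.arcsin(M[:,2]@u),"roll",np.arcsin(M[:,2]@v))
E
python3 st.py|tail -1
```

```text
EX in tool [ 0.9063  0.0316 -0.4216] EZ in tool [-0.4215 -0.0082 -0.9068] pitch(+ = toward -EZ at .26) -0.17516784893584111 roll -0.0058570585687368285
```

Request:
jog_arm(series=[[-0.0075,0,0.0033,0],[-0.0075,0,0.0033,0],[-0.0075,0,0.0033,0],[-0.0075,0,0.0033,0],[-0.0075,0,0.0033,0],[-0.0075,0,0.0033,0],[-0.0075,0,0.0033,0],[-0.0075,0,0.0033,0]])

```text
time: 6.87
eef_pos: [0.6112, -0.0564, 0.0936]
tcp_rot: [0.587, 0.805, -0.051, 0.07]
contact_force: [-0.0, 0.0, -0.4]
opening: 0.002
```

```bash
python3 st.py
```

```text
t 6.87 tcp [ 0.6112 -0.0564  0.0936] z [ 0.0528 -0.1647 -0.9849] tip_c [-0.1346 -0.0054  0.018 ] tip uphill corner [-0.1246 -0.0051  0.0134]
F chute x,y,z -0.06386987935549977 0.023408487197176135 -0.4140066219637982 yaw 1.881134029861121 open 0.0016311609890198578
EX in tool [ 0.9069  0.031  -0.4203] EZ in tool [-0.4202 -0.0083 -0.9074] pitch(+ = toward -EZ at .26) -0.17374408182259912 roll -0.005498863759108356
```

Request:
jog_arm(series=[[-0.005,0,0.003,0],[-0.005,0,0.003,0],[-0.005,0,0.0025,0],[-0.005,0,0.0025,0],[-0.005,0,0.0025,0],[-0.005,0,0.0025,0],[-0.005,0,0.0025,0],[-0.005,0,0.0025,0]])

```text
time: 7.53
eef_pos: [0.6124, -0.0582, 0.0941]
tcp_rot: [0.599, 0.799, -0.032, 0.025]
contact_force: [-9.0, 16.3, 16.7]
opening: -0.001
```

```bash
python3 st.py
```

```text
t 7.53 tcp [ 0.6124 -0.0582  0.0941] z [ 0.0021 -0.0815 -0.9967] tip_c [-0.1355 -0.0057  0.0186] tip uphill corner [-0.1251 -0.0057  0.0149]
F chute x,y,z 21.87504351956867 4.148895892832115 11.508196989583572 yaw 1.8559657822518276 open -0.0012381564793334657
EX in tool [ 0.9431 -0.0002 -0.3325] EZ in tool [-0.3324 -0.0216 -0.9429] pitch(+ = toward -EZ at .26) -0.07899913249706329 roll 0.02040640227010807
```

Request:
jog_arm(series=[[-0.005,0,0.0014,0],[-0.005,0,0.0014,0],[-0.005,0,0.0014,0],[-0.005,0,0.0014,0],[-0.005,0,0.0014,0],[-0.005,0,0.0014,0],[-0.005,0,0.0014,0],[-0.005,0,0.0014,0]])

```text
time: 8.2
eef_pos: [0.6127, -0.0587, 0.0952]
tcp_rot: [0.604, 0.797, -0.012, -0.017]
contact_force: [-7.1, 14.0, 11.7]
opening: -0.002
```

```bash
python3 st.py
```

```text
t 8.2 tcp [ 0.6127 -0.0587  0.0952] z [-0.0416  0.0011 -0.9991] tip_c [-0.1348 -0.0058  0.0195] tip uphill corner [-0.1241 -0.0058  0.0168]
F chute x,y,z 17.865833504788654 2.9779927761093115 7.32522633481801 yaw 1.8434289565568875 open -0.0015521984806318504
EX in tool [ 0.9694 -0.0151 -0.2448] EZ in tool [-0.2452 -0.0372 -0.9688] pitch(+ = toward -EZ at .26) 0.012443788843837518 roll 0.03974944200714402
```

Request:
jog_arm(series=[[-0.006,-0.0005,0.001,0],[-0.006,-0.0005,0.001,0],[-0.006,-0.0005,0.001,0],[-0.006,-0.0005,0.001,0],[-0.006,-0.0005,0.001,0],[-0.006,-0.0005,0.001,0],[-0.006,-0.0005,0.0005,0],[-0.006,-0.0005,0.0005,0]])

```text
time: 8.87
eef_pos: [0.6131, -0.0596, 0.0964]
tcp_rot: [0.607, 0.792, 0.018, -0.064]
contact_force: [-4.5, 15.5, 8.8]
opening: -0.002
```

Request:
jog_arm(series=[[-0.006,-0.0005,0.0003,0],[-0.006,-0.0005,0.0003,0],[-0.006,-0.0005,0.0003,0],[-0.006,-0.0005,0.0003,0],[-0.006,-0.0005,0.0003,0],[-0.006,-0.0005,0.0003,0],[-0.006,-0.0005,0.0003,0],[-0.006,-0.0005,0.0003,0]])

```text
time: 9.53
eef_pos: [0.6134, -0.0604, 0.0975]
tcp_rot: [0.604, 0.787, 0.049, -0.112]
contact_force: [-2.9, 13.8, 9.3]
opening: -0.004
```

```bash
python3 st.py
```

```text
t 9.53 tcp [ 0.6134 -0.0604  0.0975] z [-0.1178  0.2131 -0.9699] tip_c [-0.1335 -0.0057  0.0219] tip uphill corner [-0.1225 -0.006   0.0217]
F chute x,y,z 15.973066641478942 -0.9772658496737503 5.344164979075203 yaw 1.8250199667844884 open -0.003931016656659107
EX in tool [ 0.9995 -0.0244 -0.02  ] EZ in tool [-0.0213 -0.0543 -0.9983] pitch(+ = toward -EZ at .26) 0.23955625139406436 roll 0.05479911297619741
```

Request:
jog_arm(series=[[-0.006,-0.0005,0.001,0],[-0.006,-0.0005,0.001,0],[-0.006,-0.0005,0.001,0],[-0.006,-0.0005,0.001,0],[-0.006,-0.0005,0.001,0],[-0.006,-0.0005,0.001,0],[-0.006,-0.0005,0.001,0],[0,0,0,0]])

```text
time: 10.2
eef_pos: [0.6137, -0.0599, 0.0991]
tcp_rot: [0.597, 0.783, 0.077, -0.157]
contact_force: [0.4, -0.2, 0.3]
opening: 0.003
```

```bash
python3 st.py
```

```text
t 10.2 tcp [ 0.6137 -0.0599  0.0991] z [-0.1539  0.3085 -0.9387] tip_c [-0.1315 -0.0061  0.0234] tip uphill corner [-0.1206 -0.0063  0.0243]
F chute x,y,z -0.23020028441434262 -0.27998449357328126 0.39074976989729376 yaw 1.8267437752290678 open 0.0027627226559933022
EX in tool [ 0.9962 -0.0154  0.0862] EZ in tool [ 0.085  -0.0649 -0.9943] pitch(+ = toward -EZ at .26) 0.3457510166260131 roll 0.06333337620556778
```

Request:
jog_arm(series=[[0.008,-0.0006,0.0024,-0.003],[0.008,-0.0006,0.0024,-0.003],[0.008,-0.0006,0.0024,-0.003],[0.008,-0.0006,0.0024,-0.003],[0.008,-0.0006,0.0024,-0.003],[0.008,-0.0006,0.0024,-0.003],[0.008,-0.0006,0.0024,-0.003],[0.004,0,0.0012,0]])

```text
time: 10.87
eef_pos: [0.5898, 0.0028, 0.1016]
tcp_rot: [0.588, 0.79, 0.078, -0.155]
contact_force: [-0.1, -0.9, -0.5]
opening: 0.001
```

```bash
python3 st.py
python3 - <<'E'
from h import *
for n in("side","top"): cv2.imwrite(f"pics/{n}2.png",vision.read_camera(n)[:,:,::-1])
a=cv2.imread("pics/side2.png")[130:330,245:405]
cv2.imwrite("pics/sidez2.png",cv2.resize(a,None,fx=3,fy=3,interpolation=2))
E
```

```text
t 10.87 tcp [0.5898 0.0028 0.1016] z [-0.1528  0.3063 -0.9396] tip_c [-0.0662 -0.0004  0.0086] tip uphill corner [-0.0553 -0.0004  0.0095]
F chute x,y,z -0.9145620578289692 0.3885377867604353 -0.26129164749541556 yaw 1.8507671792733367 open 0.0009707503882920922
EX in tool [0.9965 0.0069 0.0836] EZ in tool [ 0.0839 -0.0625 -0.9945] pitch(+ = toward -EZ at .26) 0.34314555316507384 roll 0.06289124358607413
```

View pics/sidez2.png

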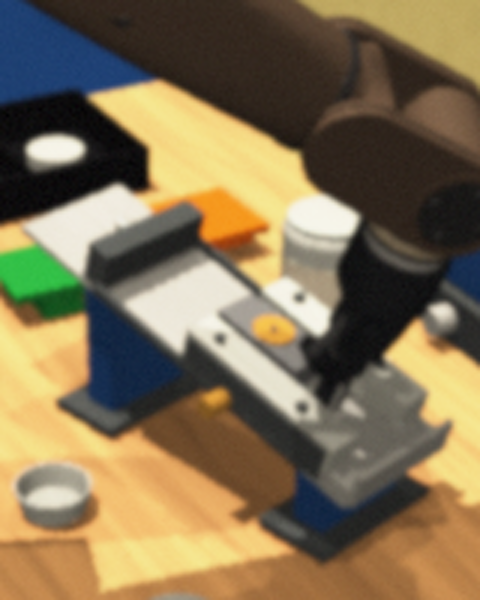

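Request:
jog_arm(series=[[0.006,0,0.0005,0],[0.008,0,0.0005,0],[0.008,0,0.0005,0],[0.008,0,0.0005,0],[0.008,0,0.0005,0],[0.008,0,0.0005,0],[0.008,0,0.0003,0],[0.008,0,0.0003,0]])

```text
time: 11.63
eef_pos: [0.5809, 0.0345, 0.1118]
tcp_rot: [0.591, 0.795, 0.06, -0.122]
contact_force: [2.7, -11.7, -5.0]
opening: -0.002
```

```bash
python3 st.py
```

```text
t 11.63 tcp [0.5809 0.0345 0.1118] z [-0.1228  0.2384 -0.9634] tip_c [-0.0327 -0.0006  0.0099] tip uphill corner [-0.0217 -0.0005  0.01  ]
F chute x,y,z -12.840300864547434 0.6045954191519068 -1.8007491152672552 yaw 1.8558934417380986 open -0.0024512836837577087
EX in tool [1.     0.007  0.0064] EZ in tool [ 0.0068 -0.0526 -0.9986] pitch(+ = toward -EZ at .26) 0.26607148891461874 roll 0.05266069349653385
```

Request:
jog_arm(series=[[0.009,0,0.0003,0],[0.009,0,0.0003,0],[0.009,0,0,0],[0.009,0,0,0],[0.004,0,0,0],[0.004,0,0,0],[0.004,0,0,0],[0.003,0,0,0]])

```text
time: 12.3
eef_pos: [0.5691, 0.0734, 0.1224]
tcp_rot: [0.593, 0.796, 0.052, -0.109]
contact_force: [-0.2, -2.3, -1.6]
opening: -0.002
```

```bash
python3 st.py
```

```text
t 12.3 tcp [0.5691 0.0734 0.1224] z [-0.111  0.212 -0.971] tip_c [0.009  0.     0.0097] tip uphill corner [0.02   0.0001 0.0094]
F chute x,y,z -2.4709514709585894 0.8254243513931645 -0.9794662060801296 yaw 1.8557882881589827 open -0.0024903270495250924
EX in tool [ 0.9997  0.0055 -0.0232] EZ in tool [-0.0229 -0.0486 -0.9986] pitch(+ = toward -EZ at .26) 0.2364713032876153 roll 0.04849894832927963
```

Request:
jog_arm(series=[[0.004,0,-0.0001,0],[0.004,0,-0.0001,0],[0.004,0,-0.0001,0],[0.004,0,-0.0001,0],[0.004,0,-0.0001,0],[0.003,0,-0.0001,0],[0.003,0,-0.0001,0],[0.002,0,-0.0001,0]])

```text
time: 12.97
eef_pos: [0.5619, 0.0971, 0.1301]
tcp_rot: [0.592, 0.798, 0.048, -0.103]
contact_force: [1.0, -7.8, -2.5]
opening: 0.001
```

```bash
python3 st.py
```

```text
t 12.97 tcp [0.5619 0.0971 0.1301] z [-0.1077  0.1978 -0.9743] tip_c [0.0348 0.0004 0.0108] tip uphill corner [0.0457 0.0005 0.0104]
F chute x,y,z -8.154855297834969 1.2213919533899298 -0.45904440921240436 yaw 1.8599210185654345 open 0.0007057944090305891
EX in tool [ 0.9992  0.0088 -0.0381] EZ in tool [-0.0376 -0.0496 -0.9981] pitch(+ = toward -EZ at .26) 0.22160746104160844 roll 0.04927095187859338
```

Request:
jog_arm(series=[[0.002,0,-0.0001,0],[0.002,0,-0.0001,0],[0.002,0,-0.0001,0],[0.002,0,-0.0001,0],[0.002,0,-0.0001,0],[0.002,0,-0.0001,0],[0.002,0,-0.0001,0],[0.002,0,-0.0001,0]])

```text
time: 13.63
eef_pos: [0.562, 0.0966, 0.1328]
tcp_rot: [0.592, 0.8, 0.037, -0.086]
contact_force: [2.1, -7.7, -3.4]
opening: -0.002
```

```bash
python3 st.py
```

```text
t 13.63 tcp [0.562  0.0966 0.1328] z [-0.0938  0.1606 -0.9826] tip_c [0.0344 0.0004 0.0136] tip uphill corner [0.0454 0.0006 0.0127]
F chute x,y,z -8.638713086539571 0.07549550944461318 -1.2604926308239213 yaw 1.8631762655758752 open -0.0023996740704187464
EX in tool [ 0.9969  0.0103 -0.0785] EZ in tool [-0.0779 -0.047  -0.9959] pitch(+ = toward -EZ at .26) 0.18117621733827025 roll 0.046056960878181924
```

Run:
```python
from h import *
for n in("side","top"): cv2.imwrite(f"pics/{n}3.png",vision.read_camera(n)[:,:,::-1])
a=cv2.imread("pics/side3.png")[150:300,245:395]
cv2.imwrite("pics/sidez3.png",cv2.resize(a,None,fx=4,fy=4,interpolation=2))
a=cv2.imread("pics/top3.png")[190:310,195:395]
cv2.imwrite("pics/topz3.png",cv2.resize(a,None,fx=4,fy=4,interpolation=2))
```

```text
(no output)
```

View pics/sidez3.png

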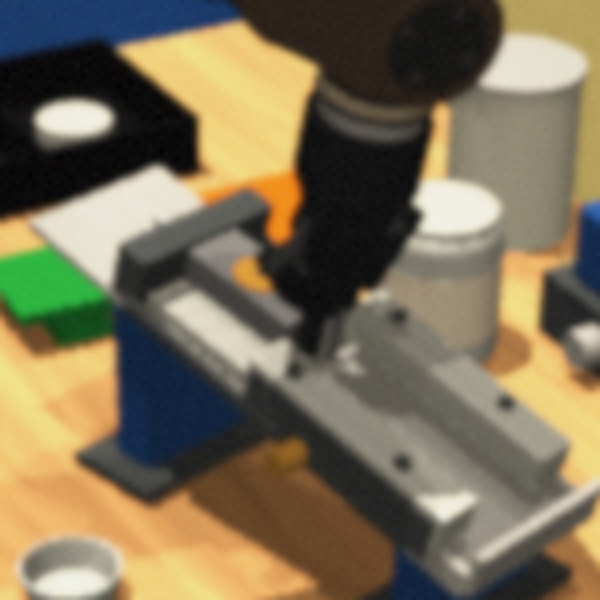

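View pics/topz3.png

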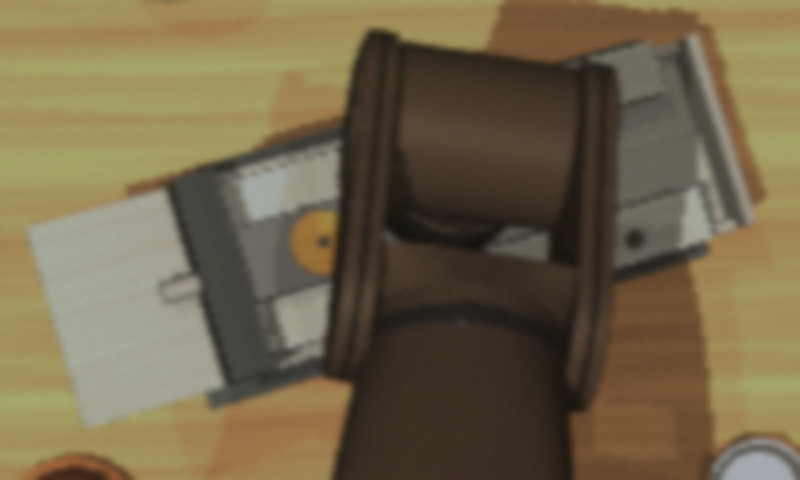

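```bash
cat > disc.py <<'E'
from h import *
import sys
np.set_printoptions(precision=4,suppress=True)
def onplane(n,p,zc):
    _,K,R,t=P(n); d=R.T@np.linalg.solve(K,np.r_[p,1]); c=-R.T@t
    return w2c(c+d*((zc-(c-O)@EZ)/(d@EZ)))
if __name__=="__main__":
    print(onplane('top',unz((324,242),(195,190)),.035))
    T=cv2.imread("pics/top0.png");S=cv2.imread("pics/side0.png")
    for n,I,p in(("top",T,(320,237)),("side",S,(340,243))): print(n,onplane(n,orange(I,p)[0],.035))
    # block edges in top0: downhill top edge guess
    for q in((210,163),(258,370),(205,165),(170,185),(380,117),(440,320),(397,170),(428,265),(697,185),(710,245),(665,90)): print(q,onplane('top',unz(q,(195,190)),.038))
    for q in((268,95),(118,172),(247,70),(120,125),(250,245),(280,222),(350,180),(385,170)): print('s',q,onplane('side',unz(q,(245,180)),.038))
E
python3 disc.py
```

```text
[ 0.0898 -0.0011  0.035 ]
top [-0.0127 -0.0021  0.035 ]
side [-0.0129 -0.0015  0.035 ]
(210, 163) [ 0.1365 -0.058   0.038 ]
(258, 370) [0.1439 0.054  0.038 ]
(205, 165) [ 0.1394 -0.0577  0.038 ]
(170, 185) [ 0.1602 -0.0525  0.038 ]
(380, 117) [ 0.041  -0.0573  0.038 ]
(440, 320) [0.0424 0.0567 0.038 ]
(397, 170) [ 0.0407 -0.0272  0.038 ]
(428, 265) [0.0398 0.0266 0.038 ]
(697, 185) [-0.1201  0.0267  0.038 ]
(710, 245) [-0.1167  0.0606  0.038 ]
(665, 90) [-0.119  -0.0291  0.038 ]
s (268, 95) [ 0.1294 -0.044   0.038 ]
s (118, 172) [0.1232 0.0878 0.038 ]
s (247, 70) [ 0.1549 -0.0497  0.038 ]
s (120, 125) [0.1556 0.0578 0.038 ]
s (250, 245) [0.0332 0.0636 0.038 ]
s (280, 222) [0.0382 0.0339 0.038 ]
s (350, 180) [ 0.0427 -0.0312  0.038 ]
s (385, 170) [ 0.0377 -0.0575  0.038 ]
```

Request:
jog_arm(series=[[-0.006,0,0,0],[-0.008,0,-0.008,0],[-0.002,0,-0.012,0],[-0.001,0,-0.012,0],[-0.001,0,-0.012,0],[-0.001,0,-0.012,0],[-0.001,0,-0.012,0],[-0.001,0,-0.012,0]])

```text
time: 14.4
eef_pos: [0.5756, 0.0638, 0.2155]
tcp_rot: [0.592, 0.8, 0.039, -0.089]
contact_force: [0.2, 0.3, 0.2]
opening: 0.001
```

```bash
python3 st.py
python3 - <<'E'
from h import *
for n in("side","top"): cv2.imwrite(f"pics/{n}4.png",vision.read_camera(n)[:,:,::-1])
a=cv2.imread("pics/side4.png")[150:300,245:395]
cv2.imwrite("pics/sidez4.png",cv2.resize(a,None,fx=4,fy=4,interpolation=2))
a=cv2.imread("pics/top4.png")[190:310,195:395]
cv2.imwrite("pics/topz4.png",cv2.resize(a,None,fx=4,fy=4,interpolation=2))
E
```

```text
t 14.4 tcp [0.5756 0.0638 0.2155] z [-0.0972  0.1676 -0.981 ] tip_c [ 0.0217 -0.0036  0.1026] tip uphill corner [ 0.0327 -0.0034  0.1018]
F chute x,y,z 0.2746143521233482 -0.32284323968009915 0.10416208954624599 yaw 1.862559345480708 open 0.0005731078847774683
EX in tool [ 0.9975  0.0099 -0.0707] EZ in tool [-0.0701 -0.0483 -0.9964] pitch(+ = toward -EZ at .26) 0.18899475051623735 roll 0.04747454506991878
```

View pics/sidez4.png

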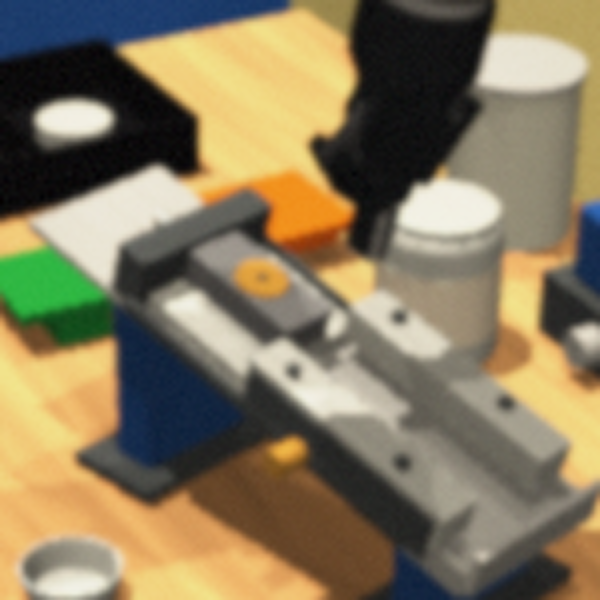

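View pics/topz4.png

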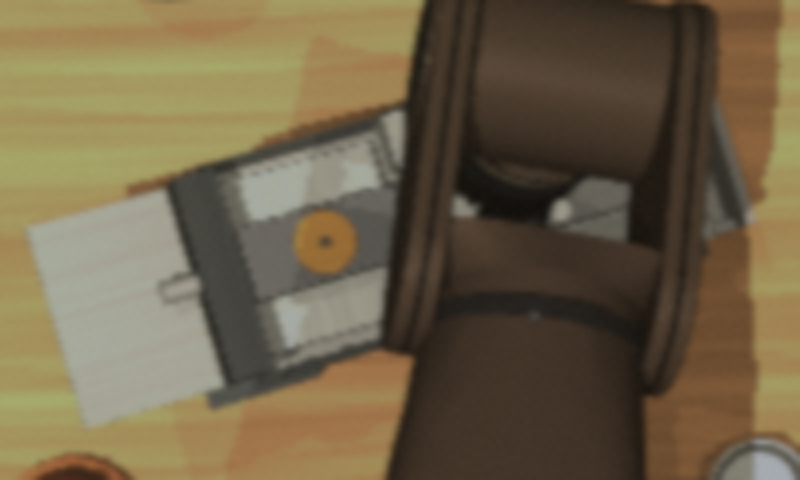

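Request:
jog_arm(series=[[-0.004,-0.001,0.01,0.002],[-0.004,-0.001,0.01,0.002],[-0.004,-0.001,0.01,0.002],[-0.004,-0.001,0.01,0.002],[0,-0.001,0.01,0.002],[0,-0.001,0.01,0.002],[0,-0.001,0.01,0],[0,-0.001,0.01,0]])

```text
time: 15.17
eef_pos: [0.5629, 0.0593, 0.1249]
tcp_rot: [0.598, 0.796, 0.038, -0.09]
contact_force: [0.7, -0.4, -0.8]
opening: -0.003
```

```bash
python3 st.py
```

```text
t 15.17 tcp [0.5629 0.0593 0.1249] z [-0.0982  0.1681 -0.9809] tip_c [-0.0024  0.0099  0.0152] tip uphill corner [0.0086 0.0098 0.0145]
F chute x,y,z -0.8101458254365174 -0.578392360149286 -0.604598021662041 yaw 1.8480926738229275 open -0.003481406021952374
EX in tool [ 0.9975 -0.0043 -0.0699] EZ in tool [-0.0701 -0.0481 -0.9964] pitch(+ = toward -EZ at .26) 0.18969235893470018 roll 0.04825678951707798
```

Request:
jog_arm(series=[[0,-0.005,0,0],[0,-0.005,0,0],[0,-0.005,0,0],[0,-0.005,0,0],[0,-0.005,0,0],[0,-0.005,0,0],[0,-0.005,0,0],[0,-0.005,0,0]])

```text
time: 15.83
eef_pos: [0.5587, 0.0584, 0.1238]
tcp_rot: [0.608, 0.788, 0.082, -0.048]
contact_force: [17.4, 7.5, -12.2]
opening: -0.001
```

```bash
python3 st.py
```

```text
t 15.83 tcp [0.5587 0.0584 0.1238] z [ 0.0238  0.1887 -0.9818] tip_c [-0.0026  0.0128  0.0141] tip uphill corner [0.0084 0.0126 0.0132]
F chute x,y,z -0.8127741382283047 -18.80274760859266 -12.45274701219823 yaw 1.8345707891935839 open -0.0010244062897637048
EX in tool [ 0.9965 -0.0079 -0.0834] EZ in tool [-0.0826  0.0756 -0.9937] pitch(+ = toward -EZ at .26) 0.17577173665460305 roll -0.07479033444646133
```

Request:
jog_arm(series=[[0,0.006,-0.001,0],[0,0.006,0,0],[0,0.006,0,0],[0,0.006,0,-0.007],[0,0.006,0,-0.007],[0,0.005,0,0],[0,0.005,0,0],[0,0.005,0,0]])

```text
time: 16.5
eef_pos: [0.5863, 0.0657, 0.1281]
tcp_rot: [0.595, 0.798, 0.059, -0.069]
contact_force: [-17.7, -6.8, 11.5]
opening: 0.0
```

```bash
python3 st.py
```

```text
t 16.5 tcp [0.5863 0.0657 0.1281] z [-0.0391  0.1764 -0.9835] tip_c [-0.0019 -0.015   0.0184] tip uphill corner [ 0.0091 -0.0149  0.0176]
F chute x,y,z 1.3221996406989938 18.894054896314966 11.563352417677777 yaw 1.8616158871660642 open 6.317886198831877e-05
EX in tool [ 0.9968  0.0132 -0.0786] EZ in tool [-0.0787  0.0098 -0.9969] pitch(+ = toward -EZ at .26) 0.18134834557778556 roll -0.010804824799827318
```

Request:
jog_arm(series=[[-0.001,-0.006,-0.012,0],[-0.001,-0.007,-0.014,0],[-0.001,0,-0.016,0.006],[-0.001,0,-0.016,0.006],[0.022,0,-0.002,0],[0.023,0,-0.002,0],[0.023,0,-0.002,0],[0.023,0,-0.002,0]], grip=0.065)

```text
time: 17.17
eef_pos: [0.5527, 0.1292, 0.2106]
tcp_rot: [0.602, 0.793, 0.054, -0.073]
contact_force: [0.3, 0.1, -0.1]
opening: 0.76
```

```bash
python3 st.py
python3 - <<'E'
from h import *
for n in("side","top"): cv2.imwrite(f"pics/{n}5.png",vision.read_camera(n)[:,:,::-1])
a=cv2.imread("pics/side5.png")[150:300,225:375]
cv2.imwrite("pics/sidez5.png",cv2.resize(a,None,fx=4,fy=4,interpolation=2))
E
```

```text
t 17.17 tcp [0.5527 0.1292 0.2106] z [-0.0514  0.1735 -0.9835] tip_c [ 0.0872 -0.0001  0.0801] tip uphill corner [ 0.0982 -0.0001  0.0792]
F chute x,y,z -0.0006484332381634432 -0.30370729809323105 -0.12188293539192409 yaw 1.8433686574759114 open 0.7599513066381041
EX in tool [ 0.9969 -0.0057 -0.078 ] EZ in tool [-0.078  -0.0014 -0.997 ] pitch(+ = toward -EZ at .26) 0.1819091365965871 roll 0.0018151294676658706
```

View pics/sidez5.png

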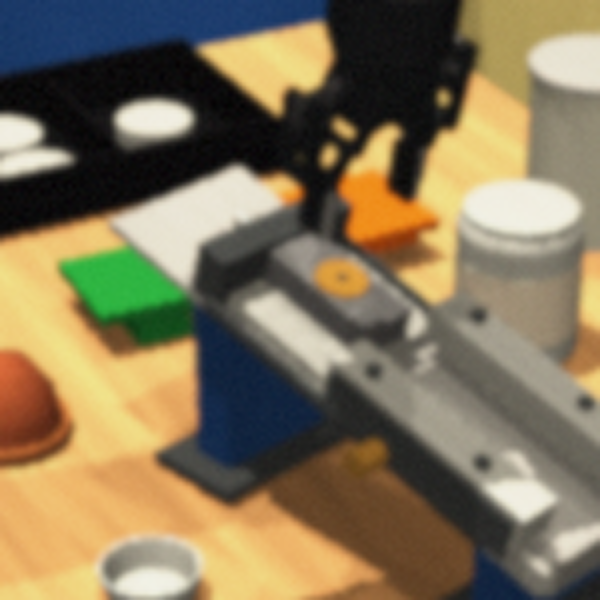

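Request:
jog_arm(series=[[0.001,0,0.009,0],[0.001,0,0.009,0],[0.001,0,0.009,0],[0.001,0,0.009,0],[0.001,0.0005,0.009,0],[0.001,0.0005,0.008,0],[0.001,0.0005,0.006,0],[0.001,0,0.003,0]])

```text
time: 17.93
eef_pos: [0.5482, 0.1483, 0.1425]
tcp_rot: [0.601, 0.794, 0.052, -0.074]
contact_force: [0.8, -0.2, 0.2]
opening: 0.756
```

```bash
python3 st.py
```

```text
t 17.93 tcp [0.5482 0.1483 0.1425] z [-0.0556  0.1721 -0.9835] tip_c [ 0.0887 -0.0009  0.0092] tip uphill corner [ 0.0997 -0.0009  0.0083]
F chute x,y,z -0.3460764430835114 -0.6721015822833517 0.2657968237027873 yaw 1.8448092234780755 open 0.7558985401787907
EX in tool [ 0.9969 -0.0046 -0.0782] EZ in tool [-0.0782 -0.0058 -0.9969] pitch(+ = toward -EZ at .26) 0.18173208427242246 roll 0.006189465588644665
```

Request:
jog_arm(series=[[0,0,-0.003,0],[0,0,-0.003,0],[0,0,0,0],[0,0,0,0],[0,0,0,0],[0,0,0,0],[0,0,0,0],[0,0,0,0]])

```text
time: 18.6
eef_pos: [0.5496, 0.1471, 0.1501]
tcp_rot: [0.601, 0.794, 0.053, -0.073]
contact_force: [0.7, -0.4, 0.0]
opening: 0.76
```

```bash
python3 st.py;python3 - <<'E'
from h import *
for n in("side","top"): cv2.imwrite(f"pics/{n}6.png",vision.read_camera(n)[:,:,::-1])
a=cv2.imread("pics/side6.png")[150:300,225:375]
cv2.imwrite("pics/sidez6.png",cv2.resize(a,None,fx=4,fy=4,interpolation=2))
E
```

```text
t 18.6 tcp [0.5496 0.1471 0.1501] z [-0.053   0.172  -0.9837] tip_c [ 0.0892 -0.0019  0.0169] tip uphill corner [ 0.1001 -0.002   0.0161]
F chute x,y,z -0.5120466128175267 -0.6074887426700837 0.18518793595530095 yaw 1.8451114216461533 open 0.7602420938965855
EX in tool [ 0.9969 -0.0041 -0.0789] EZ in tool [-0.079  -0.0034 -0.9969] pitch(+ = toward -EZ at .26) 0.180971252839503 roll 0.0037385440907324336
```

View pics/sidez6.png

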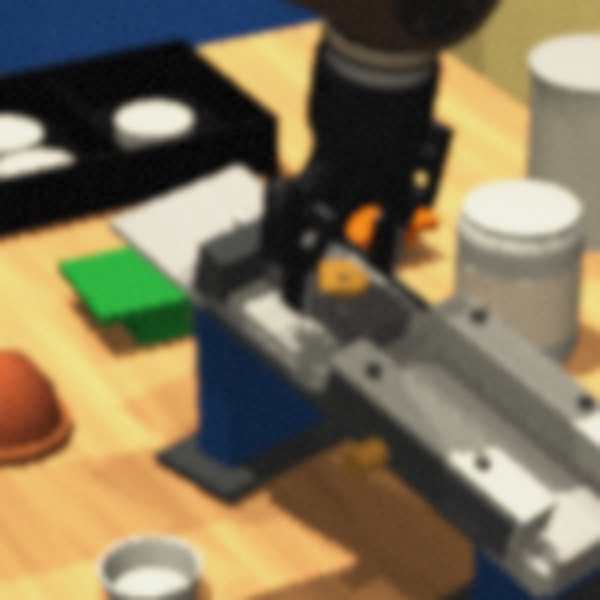

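Request:
jog_arm(series=[[0,0,0.0025,0],[0,0,0,0],[0,0,0,0],[0,0,0,0],[0,0,0,0],[0,0,0,0],[0,0,0,0],[0,0,0,0]], grip=0.03, grip_force=40)

```text
time: 19.37
eef_pos: [0.5495, 0.1474, 0.1477]
tcp_rot: [0.601, 0.794, 0.053, -0.073]
contact_force: [0.4, -0.3, 1.7]
opening: 0.462
```

```bash
python3 st.py;python3 - <<'E'
from h import *
for n in("side","top"): cv2.imwrite(f"pics/{n}7.png",vision.read_camera(n)[:,:,::-1])
a=cv2.imread("pics/side7.png")[150:300,225:375]
cv2.imwrite("pics/sidez7.png",cv2.resize(a,None,fx=4,fy=4,interpolation=2))
E
```

```text
t 19.37 tcp [0.5495 0.1474 0.1477] z [-0.0533  0.1716 -0.9837] tip_c [ 0.0889 -0.0019  0.0145] tip uphill corner [ 0.0998 -0.002   0.0137]
F chute x,y,z 0.08863253068108144 -0.33197645733582837 1.726118164217039 yaw 1.8454496035967445 open 0.4615155693513922
EX in tool [ 0.9968 -0.0038 -0.0793] EZ in tool [-0.0793 -0.0038 -0.9968] pitch(+ = toward -EZ at .26) 0.1806390409369017 roll 0.004106266392543236
```

View pics/sidez7.png

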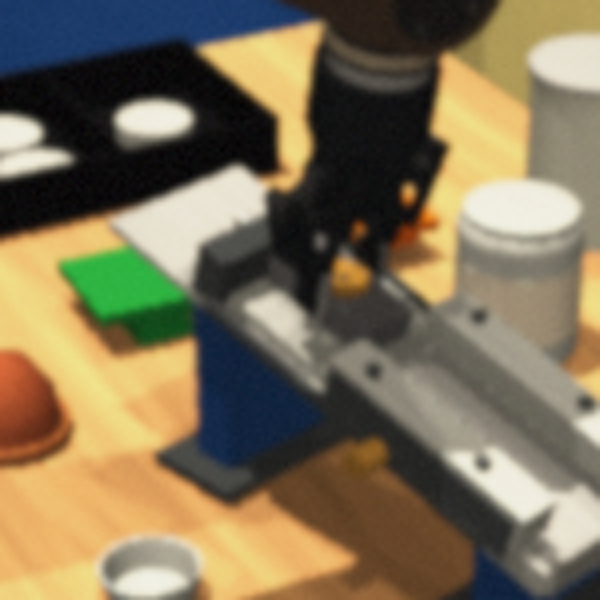

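Request:
jog_arm(series=[[-0.0004,0,-0.003,0],[-0.0004,0,-0.004,0],[-0.0004,0,-0.005,0],[-0.0004,0,-0.005,0],[-0.0004,0,-0.005,0],[-0.0004,0,-0.005,0],[-0.0004,0,-0.005,0],[-0.0004,0,-0.005,0]])

```text
time: 20.13
eef_pos: [0.5488, 0.137, 0.1808]
tcp_rot: [0.601, 0.794, 0.049, -0.077]
contact_force: [-0.6, -0.8, -2.5]
opening: 0.455
```

```bash
python3 st.py
```

```text
t 20.13 tcp [0.5488 0.137  0.1808] z [-0.0635  0.1704 -0.9833] tip_c [0.0879 0.0017 0.049 ] tip uphill corner [0.0988 0.0016 0.0482]
F chute x,y,z -1.1795925398940812 0.8107387435873984 -2.273781357883753 yaw 1.8439143530061188 open 0.45516032888088975
EX in tool [ 0.997  -0.0061 -0.0776] EZ in tool [-0.0777 -0.0138 -0.9969] pitch(+ = toward -EZ at .26) 0.18226077632476748 roll 0.014252203917245075
```

Request:
jog_arm(series=[[-0.0005,0,-0.006,0],[-0.0005,0,-0.006,0],[-0.0005,0,-0.006,0],[-0.0005,0,-0.006,0],[-0.0005,0,-0.006,0],[-0.0005,0,-0.006,0],[-0.0005,0,-0.006,0],[-0.0005,0,-0.006,0]])

```text
time: 20.8
eef_pos: [0.5536, 0.1236, 0.2331]
tcp_rot: [0.601, 0.794, 0.049, -0.076]
contact_force: [-0.0, 0.7, -4.1]
opening: 0.459
```

```bash
python3 st.py;python3 - <<'E'
from h import *
for n in("side","top"): cv2.imwrite(f"pics/{n}8.png",vision.read_camera(n)[:,:,::-1])
a=cv2.imread("pics/side8.png")[130:280,225:375]
cv2.imwrite("pics/sidez8.png",cv2.resize(a,None,fx=4,fy=4,interpolation=2))
E
```

```text
t 20.8 tcp [0.5536 0.1236 0.2331] z [-0.062   0.1702 -0.9835] tip_c [0.0876 0.0008 0.1032] tip uphill corner [0.0986 0.0007 0.1023]
F chute x,y,z -0.40879520963202165 -0.18894321113098198 -4.168765728734548 yaw 1.8440515697342441 open 0.4593119079724133
EX in tool [ 0.9969 -0.0059 -0.0782] EZ in tool [-0.0783 -0.0124 -0.9969] pitch(+ = toward -EZ at .26) 0.18165248973035736 roll 0.012852986126935693
```

View pics/sidez8.png

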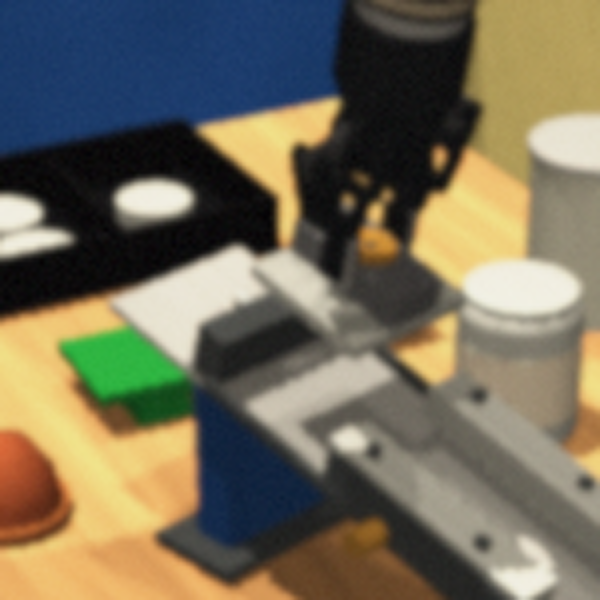

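Run:
```python
from h import *
np.set_printoptions(precision=4,suppress=True)
for a,b in(((423,213),(419,330)),((495,217),(463,377)),((418,293),(344,352))): print(tri(a,b))
print(ray('top',(457,254.9),.03))
s,p,M=pose(); tgt=np.array([.535,-.273,.125])-.011*M[:,2]
def rows(tp,n):
    print("delta world",tp-p,"tool per row",(tp-p)@M/n)
rows(np.array([tgt[0],tgt[1],p[2]]),16);
```

```text
(array([ 0.6365, -0.1957,  0.0194]), np.float64(0.45124336152245226))
(array([ 0.62  , -0.3615,  0.0261]), np.float64(0.6764350007292128))
(array([ 0.4496, -0.1781,  0.022 ]), np.float64(1.3880217227534055))
[ 0.534  -0.2691  0.03  ]
delta world [-0.0188 -0.3984  0.    ] tool per row [-0.0233 -0.0079 -0.0042]
```

Request:
jog_arm(series=[[-0.012,-0.004,-0.003,0],[-0.02,-0.007,-0.004,0],[-0.025,-0.008,-0.004,0],[-0.025,-0.008,-0.004,0],[-0.025,-0.008,-0.004,0],[-0.025,-0.008,-0.004,0],[-0.025,-0.008,-0.004,0],[-0.025,-0.008,-0.004,0]])

```text
time: 21.57
eef_pos: [0.5456, -0.0762, 0.2304]
tcp_rot: [0.597, 0.797, 0.049, -0.077]
contact_force: [-0.3, -0.2, -2.7]
opening: 0.458
```

Request:
jog_arm(series=[[-0.025,-0.008,-0.004,0],[-0.025,-0.008,-0.004,0],[-0.025,-0.008,-0.004,0],[-0.025,-0.008,-0.004,0],[-0.025,-0.008,-0.004,0],[-0.025,-0.008,-0.004,0],[-0.018,-0.006,-0.003,0],[-0.01,-0.003,-0.002,0]])

```text
time: 22.23
eef_pos: [0.5355, -0.2822, 0.2229]
tcp_rot: [0.6, 0.795, 0.048, -0.079]
contact_force: [0.8, 0.0, -2.7]
opening: 0.461
```

```bash
python3 st.py
python3 - <<'E'
from h import *
np.set_printoptions(precision=4,suppress=True)
s,p,M=pose(); tgt=np.array([.535,-.273,.07])-.011*M[:,2]
print("delta world",tgt-p,"tool",(tgt-p)@M)
for n in("side","top"): cv2.imwrite(f"pics/{n}9.png",vision.read_camera(n)[:,:,::-1])
a=cv2.imread("pics/side9.png")[250:430,320:500]
cv2.imwrite("pics/sidez9.png",cv2.resize(a,None,fx=3.3,fy=3.3,interpolation=2))
E
```

```text
t 22.23 tcp [ 0.5355 -0.2822  0.2229] z [-0.0672  0.1715 -0.9829] tip_c [-0.2873  0.1297  0.1924] tip uphill corner [-0.2763  0.1297  0.1916]
F chute x,y,z -0.8923672624187657 -0.7712020312250619 -2.5744693281279085 yaw 1.8469478288123389 open 0.4605572081595239
EX in tool [ 0.9971 -0.0033 -0.0755] EZ in tool [-0.0755 -0.0173 -0.997 ] pitch(+ = toward -EZ at .26) 0.18438859006718367 roll 0.01753547697693914
delta world [ 0.0003  0.0073 -0.1421] tool [-0.0192  0.0048  0.1409]
```

View pics/sidez9.png

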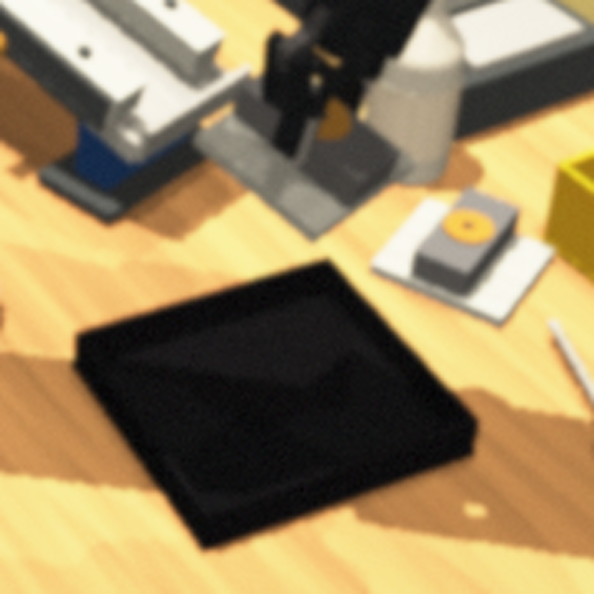

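Request:
jog_arm(series=[[-0.002,0.0006,0.012,0],[-0.0025,0.0006,0.018,0],[-0.0025,0.0006,0.02,0],[-0.0025,0.0006,0.02,0],[-0.0025,0.0006,0.02,0],[-0.0025,0.0006,0.018,0],[-0.002,0.0006,0.014,0],[-0.001,0.0006,0.008,0]])

```text
time: 23.0
eef_pos: [0.5376, -0.2646, 0.0844]
tcp_rot: [0.597, 0.797, 0.05, -0.079]
contact_force: [-0.2, 0.5, -4.6]
opening: 0.456
```

```bash
cat > st2.py <<'E'
from h import *
np.set_printoptions(precision=4,suppress=True)
s,p,M=pose();t=p+.011*M[:,2]
print("t",round(s['time'],2),"tip world",t,"F",s['contact_force'],"pitch,roll",np.arcsin(M[:,2]@u),np.arcsin(M[:,2]@v),"open",s['opening'])
print("down in tool",-M[2],"u in tool",u@M)
E
python3 st2.py;python3 - <<'E'
from h import *
for n in("side","top"): cv2.imwrite(f"pics/{n}10.png",vision.read_camera(n)[:,:,::-1])
a=cv2.imread("pics/side10.png")[250:430,320:500]
cv2.imwrite("pics/sidez10.png",cv2.resize(a,None,fx=3.3,fy=3.3,interpolation=2))
E
```

```text
t 23.0 tip world [ 0.5369 -0.2627  0.0736] F [-0.2159  0.5253 -4.6202] pitch,roll 0.18642467152559414 0.014942213422389848 open 0.45604072457336153
down in tool [-0.1855  0.0135  0.9826] u in tool [0.9826 0.0088 0.1853]
```

View pics/sidez10.png

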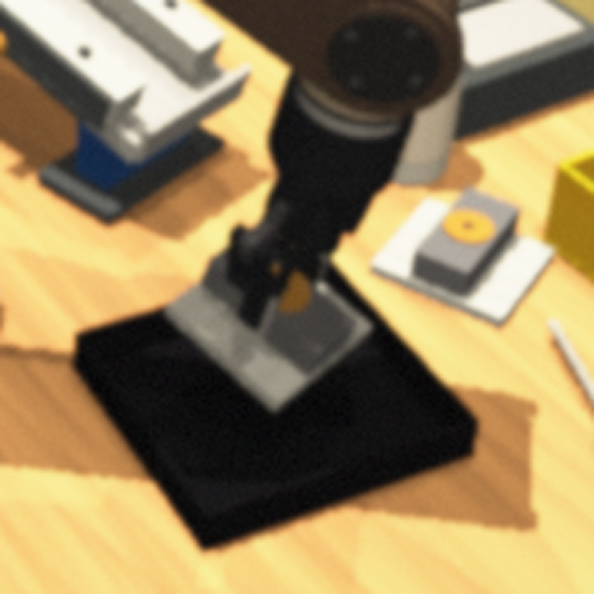

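Request:
jog_arm(series=[[-0.0023,0,0.005,0],[-0.0023,0,0.005,0],[-0.0023,0,0.005,0],[-0.0023,0,0.005,0],[-0.0023,0,0.004,0],[-0.0023,0,0.003,0],[-0.0023,0,0.002,0],[0,0,0,0]])

```text
time: 23.77
eef_pos: [0.5435, -0.2773, 0.0549]
tcp_rot: [0.596, 0.798, 0.05, -0.075]
contact_force: [0.6, 0.8, -3.8]
opening: 0.459
```

```bash
python3 st2.py
```

```text
t 23.77 tip world [ 0.5428 -0.2755  0.0441] F [ 0.6489  0.7552 -3.7616] pitch,roll 0.17971686743103957 0.010216276241488496 open 0.4593480133375986
down in tool [-0.1788  0.0086  0.9838] u in tool [0.9838 0.0098 0.1788]
```

Request:
jog_arm(series=[[-0.0003,0,0.0015,0],[-0.0003,0,0.0015,0],[-0.0003,0,0.0015,0],[-0.0003,0,0.0015,0],[-0.0003,0,0.0015,0],[-0.0003,0,0.0015,0],[-0.0003,0,0.0015,0],[0,0,0,0]])

```text
time: 24.43
eef_pos: [0.5438, -0.278, 0.0438]
tcp_rot: [0.596, 0.798, 0.05, -0.074]
contact_force: [-0.0, 0.5, -4.4]
opening: 0.457
```

```bash
python3 st2.py
```

```text
t 24.43 tip world [ 0.5431 -0.2761  0.0329] F [-0.0118  0.5311 -4.4494] pitch,roll 0.17895011102433062 0.009431388191441686 open 0.45737041650779625
down in tool [-0.1781  0.0079  0.984 ] u in tool [0.984  0.0094 0.178 ]
```

Request:
jog_arm(series=[[0,0,0.0012,0],[0,0,0.0012,0],[0.0003,0,0.0013,0],[0.0005,0,0.0013,0],[0.0005,0,0.0013,0],[0.0005,0,0.0013,0],[0.0005,0,0.0013,0],[0.0005,0,0.0013,0]], grip_force=20)

```text
time: 25.1
eef_pos: [0.5437, -0.2771, 0.0408]
tcp_rot: [0.596, 0.798, 0.048, -0.071]
contact_force: [-4.7, -0.3, 6.8]
opening: 0.459
```

```bash
python3 st2.py;python3 - <<'E'
from h import *
for n in("side","top"): cv2.imwrite(f"pics/{n}11.png",vision.read_camera(n)[:,:,::-1])
a=cv2.imread("pics/side11.png")[270:420,330:480]
cv2.imwrite("pics/sidez11.png",cv2.convertScaleAbs(cv2.resize(a,None,fx=4,fy=4,interpolation=2),alpha=1.5,beta=20))
E
```

```text
t 25.1 tip world [ 0.5431 -0.2753  0.0299] F [-4.6679 -0.3498  6.7919] pitch,roll 0.17225267561503202 0.009667358514076395 open 0.45945596950902
down in tool [-0.1715  0.008   0.9852] u in tool [0.9851 0.0101 0.1714]
```

View pics/sidez11.png

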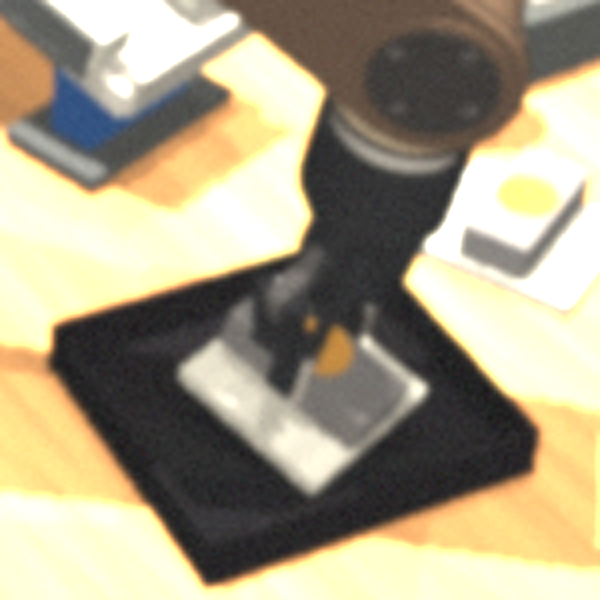

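Request:
jog_arm(series=[[0.001,0,0.003,0],[0.001,0,0.003,0],[0.001,0,0.003,0],[0.001,0,0.003,0],[0.001,0,0.003,0],[0.001,0,0.003,0],[0.001,0,0.003,0],[0.001,0,0.003,0]])

```text
time: 25.87
eef_pos: [0.5426, -0.2732, 0.0363]
tcp_rot: [0.595, 0.8, 0.044, -0.067]
contact_force: [-7.2, 0.5, 11.0]
opening: 0.459
```

```bash
python3 st2.py;python3 - <<'E'
from h import *
for n in("side","top"): cv2.imwrite(f"pics/{n}12.png",vision.read_camera(n)[:,:,::-1])
a=cv2.imread("pics/side12.png")[270:420,330:480]
cv2.imwrite("pics/sidez12.png",cv2.convertScaleAbs(cv2.resize(a,None,fx=4,fy=4,interpolation=2),alpha=1.5,beta=20))
E
```

```text
t 25.87 tip world [ 0.542  -0.2715  0.0254] F [-7.1786  0.4833 10.9525] pitch,roll 0.15997468312176735 0.012225771455862873 open 0.459216090318563
down in tool [-0.1594  0.01    0.9872] u in tool [0.9871 0.0146 0.1593]
```

View pics/sidez12.png

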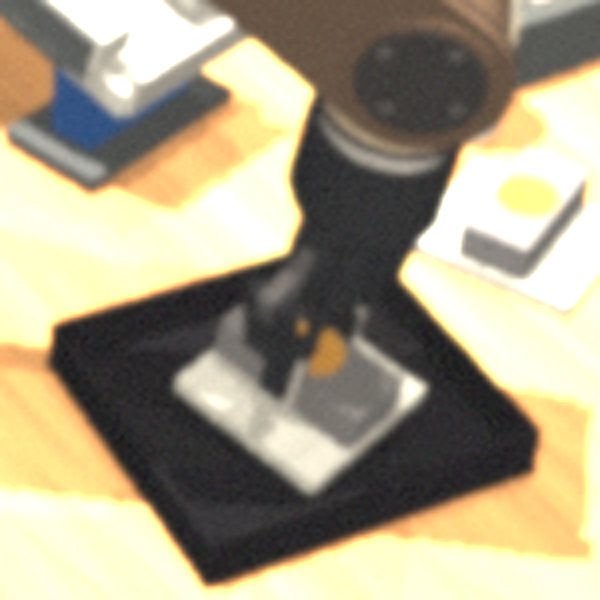

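Request:
jog_arm(series=[[0.001,-0.0005,0.003,0],[0.001,-0.0005,0.003,0],[0.001,-0.0005,0.003,0],[0.001,-0.0005,0.003,0],[0.001,-0.0005,0.003,0],[0.001,-0.0005,0.003,0],[0.001,-0.0005,0.003,0],[0.001,-0.0005,0.003,0]])

```text
time: 26.63
eef_pos: [0.5415, -0.27, 0.0321]
tcp_rot: [0.595, 0.801, 0.042, -0.059]
contact_force: [-3.8, 0.9, 8.7]
opening: 0.461
```

```bash
python3 st2.py
```

```text
t 26.63 tip world [ 0.541  -0.2685  0.0212] F [-3.7921  0.9162  8.7251] pitch,roll 0.14372613553260105 0.00499899050554954 open 0.4605553062380219
down in tool [-0.1433  0.0028  0.9897] u in tool [0.9896 0.0152 0.1432]
```

Request:
jog_arm(series=[[0.001,-0.0003,0.003,0],[0.001,-0.0003,0.003,0],[0.001,-0.0003,0.003,0],[0.0005,-0.0003,0.003,0],[0.0005,-0.0003,0.002,0],[0,0,0.002,0],[0,0,0.002,0],[0,0,0.002,0]])

```text
time: 27.3
eef_pos: [0.5411, -0.2687, 0.0301]
tcp_rot: [0.595, 0.801, 0.04, -0.056]
contact_force: [-7.5, 0.9, 10.0]
opening: 0.459
```

```bash
python3 st2.py;python3 - <<'E'
from h import *
for n in("side","top"): cv2.imwrite(f"pics/{n}13.png",vision.read_camera(n)[:,:,::-1])
a=cv2.imread("pics/side13.png")[270:420,330:480]
cv2.imwrite("pics/sidez13.png",cv2.convertScaleAbs(cv2.resize(a,None,fx=4,fy=4,interpolation=2),alpha=1.5,beta=20))
E
```

```text
t 27.3 tip world [ 0.5406 -0.2673  0.0192] F [-7.4535  0.9234 10.0375] pitch,roll 0.1374785820581686 0.004816664391778802 open 0.458762044906229
down in tool [-0.1371  0.0028  0.9906] u in tool [0.9905 0.015  0.137 ]
```

View pics/sidez13.png

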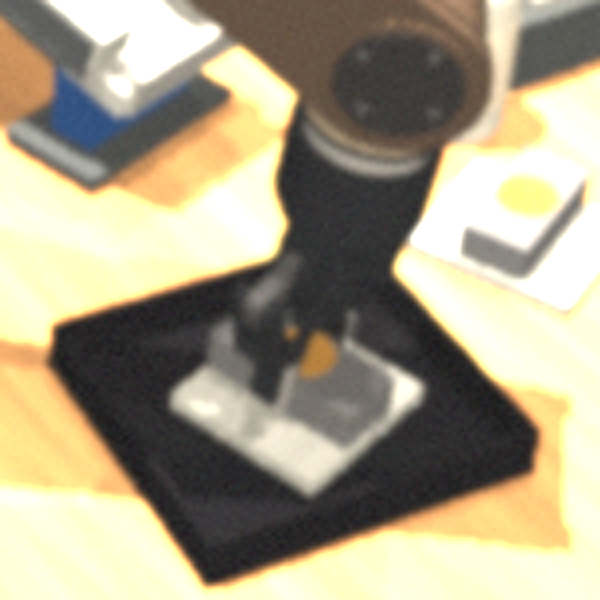

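Request:
jog_arm(series=[[0.0005,-0.0003,0.003,0],[0.0005,-0.0003,0.003,0],[0.0005,-0.0003,0.003,0],[0.0005,-0.0003,0.003,0],[0.0005,-0.0003,0.003,0],[0,0,0.003,0],[0,0,0.003,0],[0,0,0.003,0]])

```text
time: 28.07
eef_pos: [0.5411, -0.2687, 0.0301]
tcp_rot: [0.595, 0.801, 0.039, -0.056]
contact_force: [-10.0, 1.5, 14.9]
opening: 0.458
```

```bash
python3 st2.py
```

```text
t 28.07 tip world [ 0.5406 -0.2672  0.0192] F [-10.0044   1.4835  14.9204] pitch,roll 0.13658944438062437 0.00621802338244861 open 0.4580968793751688
down in tool [-0.1362  0.0042  0.9907] u in tool [0.9906 0.0152 0.1362]
```

Request:
jog_arm(series=[[0,0,0,0],[0,0,0,0],[0,0,0,0],[0,0,0,0],[0,0,0,0],[0,0,0,0],[0,0,0,0],[0,0,0,0]])

```text
time: 28.73
eef_pos: [0.5417, -0.2684, 0.0302]
tcp_rot: [0.595, 0.801, 0.04, -0.055]
contact_force: [-2.6, 0.2, 2.4]
opening: 0.457
```

Request:
jog_arm(series=[[0,0,0,0],[0,0,0,0],[0,0,0,0],[0,0,0,0],[0,0,0,0],[0,0,0,0],[0,0,0,0],[0,0,0,0]], grip=0.065)

```text
time: 29.4
eef_pos: [0.5429, -0.2678, 0.0292]
tcp_rot: [0.595, 0.801, 0.041, -0.054]
contact_force: [-0.6, -0.3, -0.2]
opening: 0.76
```

```bash
python3 st2.py;python3 - <<'E'
from h import *
for n in("side","top"): cv2.imwrite(f"pics/{n}14.png",vision.read_camera(n)[:,:,::-1])
a=cv2.imread("pics/side14.png")[270:420,330:480]
cv2.imwrite("pics/sidez14.png",cv2.convertScaleAbs(cv2.resize(a,None,fx=4,fy=4,interpolation=2),alpha=1.5,beta=20))
E
```

```text
t 29.4 tip world [ 0.5424 -0.2664  0.0183] F [-0.6219 -0.341  -0.1685] pitch,roll 0.13563692964903826 0.0011442168598917387 open 0.7600511327195418
down in tool [-0.1352 -0.0008  0.9908] u in tool [0.9907 0.0142 0.1352]
```

View pics/sidez14.png

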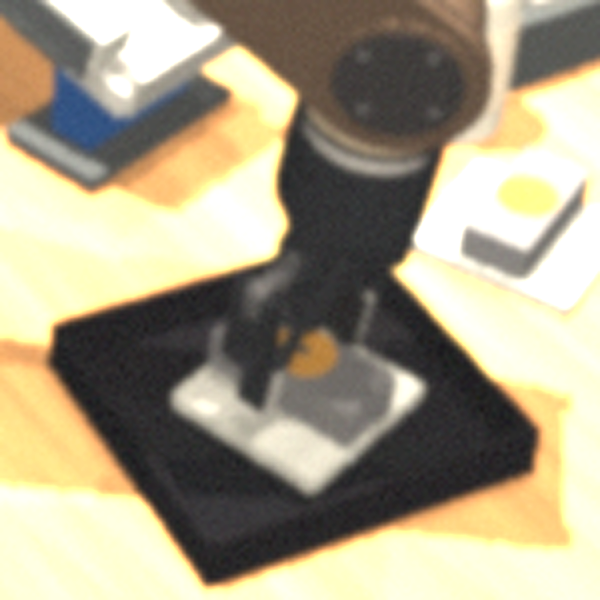

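Request:
jog_arm(series=[[0.001,0,-0.006,0],[0.001,0,-0.008,0],[0.001,0,-0.01,0],[0.002,0,-0.015,0],[0.003,0,-0.02,0],[0.003,0,-0.025,0],[0.003,0,-0.025,0],[0.003,0,-0.025,0]])

```text
time: 30.17
eef_pos: [0.54, -0.2669, 0.1683]
tcp_rot: [0.595, 0.8, 0.041, -0.06]
contact_force: [-0.2, -1.2, -0.4]
opening: 0.761
```

Request:
jog_arm(series=[[0.02,-0.02,-0.025,0],[0.025,-0.02,-0.02,0],[0.025,-0.02,-0.01,0],[0.025,-0.02,0,0],[0.025,-0.02,0,0],[0.025,0,0,0],[0.025,0,0,0],[0,0,0,0]])

```text
time: 30.83
eef_pos: [0.3959, -0.1413, 0.2682]
tcp_rot: [0.596, 0.8, 0.04, -0.043]
contact_force: [1.6, -0.8, -0.3]
opening: 0.764
```

```bash
python3 st2.py;python3 - <<'E'
from h import *
for n in("side","top"): cv2.imwrite(f"pics/{n}15.png",vision.read_camera(n)[:,:,::-1])
a=cv2.imread("pics/side15.png")[270:420,330:480]; b=cv2.imread("pics/top15.png")[195:345,380:530]
f=lambda a:cv2.resize(a,None,fx=2.6,fy=2.6,interpolation=2)
cv2.imwrite("pics/z15.png",cv2.convertScaleAbs(np.hstack([f(a),f(b)]),alpha=1.4,beta=15))
E
```

```text
t 30.83 tip world [ 0.3957 -0.1401  0.2573] F [ 1.5527 -0.792  -0.2625] pitch,roll 0.11798076072857344 -0.011138839737899567 open 0.764142454557082
down in tool [-0.1176 -0.0125  0.993 ] u in tool [0.993  0.0112 0.1177]
```

View pics/z15.png

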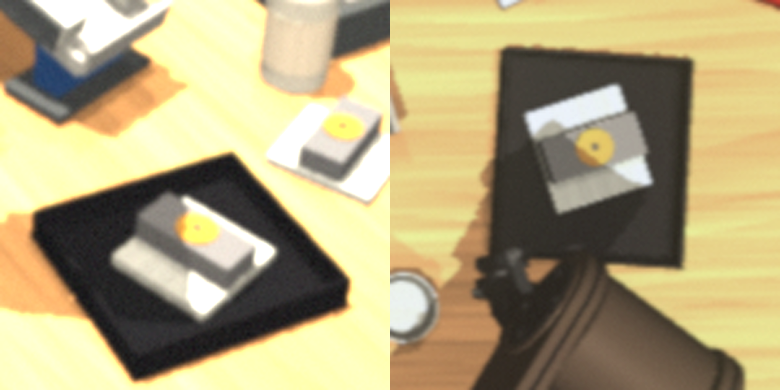

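View pics/top15.png

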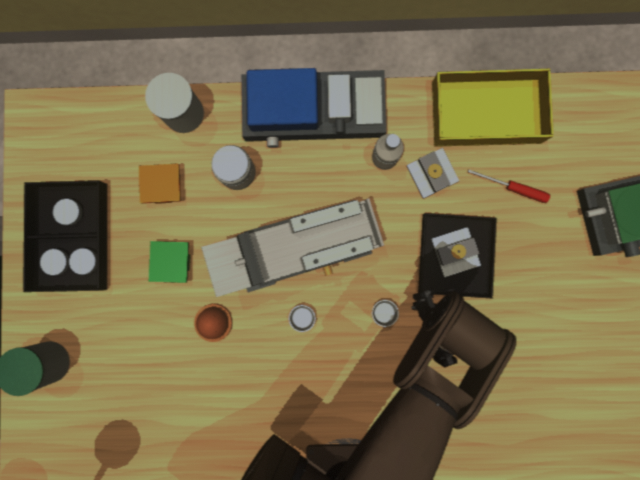

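Run:
```python
from h import *
T=cv2.imread("pics/top15.png");S=cv2.imread("pics/side15.png")
a=orange(T,(459,251),8);b=orange(S,(406,358),8);print(a,b,tri(a[0],b[0]))
z=lambda q,o,f=2.6:(np.array(q)+.5)/f-.5+np.array(o)
for t,s in(((654-390,184),(275,250)),((559-390,213),(203,320)),((526-390,113),(111,258))): print(tri(z(t,(380,195)),z(s,(330,270))))
workorder.sign_off()
```

```text
(array([458.15243902, 251.34146341]), 164.0) (array([405.20754717, 357.57861635]), 159.0) (array([ 0.54200393, -0.27002454,  0.03889037]), np.float64(0.033155420254539304))
(array([ 0.53227344, -0.33185213,  0.0685163 ]), np.float64(13.714756483838348))
(array([ 0.51378934, -0.27557657, -0.0431937 ]), np.float64(15.501873166209053))
(array([ 0.54836169, -0.20813896, -0.0413977 ]), np.float64(14.885918550025524))
the job is handed in; nothing more can be done
```

The carrier is out of the chute and lying flat and released in the black tray. The job was handed in at about 31 s.

**Pushing up the chute:** I pushed it with shut fingers from the slot. It took up to about 19 N while the tool was leaning the wrong way, then 13 N or less. I went slowly over the last stretch, and it came to rest against the end block at 8 to 9 N. The pictures confirmed this: lips and block at a setting of about 6 mm, and the carrier's middle at x of about 90 mm.

**Lifting and placing:** I gripped it by its block (opening 39 mm) and lifted it along the chute floor's normal. In the tray I set its low edge down first and pressed gently until it lay flat and stopped moving. Then I opened the fingers and withdrew.

**Last checks:**
- **Height:** the brass disc stands at z = 38.9 mm from the two views. About 39 mm is expected for a flat carrier on the tray floor.
- **Position:** the carrier is at (0.542, -0.270), close to the tray's centre.
- **Other things:** they look unmoved in the last top picture; I did not measure them. The robot touches nothing.

**What failed or disagreed:**
- **Plate corners:** a last two-view check of the carrier's base-plate corners failed. Its errors were about 15 pixels, because I had paired the corners wrongly, so I did not use it. I handed in straight after it, so flatness rests on the disc height, the stop in movement and the pictures.
- **Gate setting:** my first estimate, from the screw positions, was 14 mm. That was wrong; the lip edges and the felt stop both gave about 6 mm.
- **Tray rim:** it measured 19 to 26 mm high, against the 30 mm stated.
- **Tool tilt:** the tool leaned over under the pushing force. I set it straight by pressing the fingers lightly (at most about 25 N) on the chute's lower wall and on the lips.

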